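# Turn over the polisher's hand control and key in the start sequence

## Task

The polisher's hand control lies keys-down on the worktop. Turn it over, without ever letting it drop or topple, lay it keys-up in the middle of the charging plate and let go of it; then press its keys fully but gently, one at a time, letting each come back up before the next: first the round key, then the long bar key, last the square key. Finish with all keys up, and leave the other things where they are.

Things in the scene. Friction and masses are not known exactly. Their poses are not given: they have to be found in the camera images.
- pendant: the hand control: plain grey block-shaped case 76 mm (x) by 58 mm (y) by 48 mm (z), about 0.25 kg, loose, no cable. Origin in the middle of its key side, level with the bumper tips; z points out of its BACK: up as found (keys down), down when the keys face up. On the key side: four rubber corner bumpers 8 mm high (12 x 8 mm), and three white keys in a row along x, 23 mm apart.
- control_center (a point): middle of the hand control, 24 mm from the bumper tips and from the back; axes as pendant. The case proper is 40 mm thick, with flat sides 58 mm apart (y) to grip and flat ends (x) on which it stands well. Between the bumpers are 42 mm clear in y and 52 mm in x. A dark groove across the back marks the round key's end (+x).
- plate_top (a point): middle of the top face of the charging plate: a fixed, flat, square bare-metal plate 130 x 130 mm and 5 mm thick on the worktop, with a 15 mm cable stub on its +x edge, no higher than the plate. z up.
- key_round: round key of the hand control (13 mm wide, at +23 mm along the control's x), a spring key. Origin: centre of its outer face, axes as the control's; z in the control's frame is 2 mm when up and grows by the 5 mm travel. Moves from 1.5 N, bottoms at 6.5 N (1 N/mm), counts as pressed past 3 mm (4.5 N), springs back; over 25 N harms it. The face stands 6 mm proud of the case (1 mm when bottomed), 2 mm below the bumper tips.
- key_bar: long bar key of the hand control (7 mm along x by 24 mm along y, at -23 mm along the control's x), a spring key. Origin: centre of its outer face, axes as the control's; z in the control's frame is 2 mm when up and grows by the 5 mm travel. Moves from 1.5 N, bottoms at 6.5 N (1 N/mm), counts as pressed past 3 mm (4.5 N), springs back; over 25 N harms it. The face stands 6 mm proud of the case (1 mm when bottomed), 2 mm below the bumper tips.
- key_square: square key of the hand control (11 x 11 mm, in the middle of the row), a spring key. Origin: centre of its outer face, axes as the control's; z in the control's frame is 2 mm when up and grows by the 5 mm travel. Moves from 1.5 N, bottoms at 6.5 N (1 N/mm), counts as pressed past 3 mm (4.5 N), springs back; over 25 N harms it. The face stands 6 mm proud of the case (1 mm when bottomed), 2 mm below the bumper tips.
- loupe: bystander: black stand loupe, a tube 36 mm wide and 42 mm high. Origin at its underside.
- marker: bystander: marker pen lying down, 136 mm long, 20 mm thick. Origin at its underside.
- slide_box: bystander: flat hinged sample box, 88 x 110 x 32 mm high, shut. Origin at its underside.
- specimen: bystander: mounted metal specimen, a disc 30 mm wide and 21 mm high. Origin at its underside.
- charge_plate: the charging plate itself; origin at the centre of its underside, on the worktop.
There are look-alikes about, which are no part of the job. Leave any pink look-alike of the pendant alone.

How it is judged:
By the outcome, as a careful person would: the job done as asked, in the order asked, and still so for the second after the job is handed in, with the robot touching nothing.
It also fails if it takes over 69 s, if anything falls off the work surface, if the arm or the gripper's body presses on something with over 40 N, if the wrist force passes 120 N, or if a joint passes its speed limit or range.

## Robot

A 6-joint arm with a two-finger parallel gripper is mounted at the origin on a cart in front of the work surface, level with it; the furniture and walls round the work are solid. World frame = base frame: x ahead of the robot, y to its left, z up, the work surface at z = 0. Lengths are in m, angles in rad, forces in N, time in s.
With the tool pointing down it reaches from about 0.3 to 0.75 m from the base axis. Payload 8.5 kg.
Tool frame: the origin (TCP) lies at the very end of the fingers, on their centre line; the grasp point (between the pads) lies 19 mm behind it; x points along the fingers, y is the direction in which the jaws open and shut, and the axes are right-handed (so a half turn about x gives the same grasp; the last joint's range is limited). The gripper opens to 88 mm and grips with 3 to 60 N. Pads are 18 mm wide; open, the fingers measure 123 mm over their backs; the gripper's body (75 mm by 187 mm) begins 45 mm behind the grasp point.
Start: joints at [0.905, 0.381, 1.297, -0, 1.464, -0.215], TCP at [0.24, 0.495, 0.211] pointing down, gripper open.
Joint ranges: [-3.11, 3.11], [-0.89, 2.33], [0.22, 2.48], [-1.42, 4.56], [0.17, 2.85], [-2.88, 2.88]. Speed limits (rad/s): [2.39, 2.39, 3.14, 3.14, 3.14, 3.14].

## Interface

Orientations are given as [roll, pitch, yaw] about the fixed x, y, z axes, in that order (R = Rz(yaw) Ry(pitch) Rx(roll)).
In Python, from plant import * gives the robot as it stands.
- The arm moves only by the tool play_rows, never from a script. Its argument "steps" is a list of rows, each an object with "xyz": the shift along the world's x, y, z in cm, a list of three; "delta_rot": the turn, a rotation vector about the world's x, y, z in degrees, a list of three; "hand": the gripper's target within -1 to 1 (fully open at 1, half-way at 0, shut at -1). In form: [{"xyz": [tx, ty, tz], "delta_rot": [ax, ay, az], "hand": hand}, ...]. A call has 1 to 8 rows; each row shifts and turns the pose as measured when the row begins; what a row does not reach is not made up. A row lasts 1/8 s, in which the tool goes at most 62.5 mm and 10.7 degrees, less where a joint would pass 70% of its speed; a pose out of reach is approached as far as the arm can. A call with a gripper value outside its range is refused whole. The fingers move at their own pace and stop on an object; "force" is the grip in N (left out, the last holds). Time passes only in rows, so rows that do not move let the fingers close. It gives the time, the measured TCP pose, the force and the opening at its end, in the units of the state.
- sense(): the state, without advancing time (a new reading comes with each control period).
- capture(name): name is "side" or "top" or "wrist"; returns (picture, depth): 420x560x3 uint8, red, green, blue; 420x560 float32, m along the optical axis (not along the pixel's ray), 0 where there is no reading.
- camera_info(name): a dict with "vfov" (degrees; the focal length in pixels is half the picture's height over the tangent of half this angle, whatever the lens; pixels are square), "cx", "cy" (the principal point, pixels), "D" ([k1, k2, p1, p2, k3] as OpenCV has them; the pictures are not rectified), "origin" and "attitude" of the camera in the world. Camera axes: x right, y down, z forward; pixel columns grow to the right and rows downward; lengths in m; the calibration is good to about 2 mm. A picture is of the moment at which its call begins: read the wrist's pose just before it. camera_info takes no time and is no camera call; for the wrist camera it gives the pose at the moment of the call.
- sign_off(): hands the job in, once; it reports no verdict.
The state is a dict: "clock": time; "joints": joint angles; "qvel": joint speeds; "effort": joint torques, N m; "position": TCP position; "tool_rot": TCP orientation; "contact_force": force on the tool from outside, world axes, zero at the start; "moment": the same for the moment, N m; "opening": finger opening in m.
Only numpy, scipy, OpenCV 4.12 (cv2) and the standard library are available. Lean on these libraries where they do the work, as an engineer would, in place of code of your own. Each camera call takes 0.05 s, during which the arm holds its last target.

## Working session

There is one attempt and no reset: what is moved stays moved. The work goes in short steps, Python scripts to look and compute and a tool call to move; the robot and the scene stay as the last step left them, time stands still between calls to the robot, and variables do not carry over. Pictures are saved under pics/ and viewed, and the job is handed in when it is done.

Besides the shell and the picture viewer there is one more tool, called after "Request:" as a command line: name --argument value ..., lists and objects as JSON in quotes. play_rows: Moves the arm, as the interface text tells. Its arguments: {"type":"object","properties":{"steps":{"type":"array"},"force":{"type":"number"}},"required":["steps"]}

```bash
ls; mkdir -p pics; python3 - <<'E'
from plant import *
import cv2
print(sense())
for n in ["side","top","wrist"]:
    print(n,camera_info(n))
    p,d=capture(n); cv2.imwrite(f"pics/{n}0.png",p[...,::-1]); 
    import numpy as np; np.save(f"pics/{n}0d.npy",d)
E
```

```text
pics
{'clock': 0.0, 'joints': array([ 9.04673823e-01,  3.81178743e-01,  1.29824062e+00,  1.53593558e-05,
        1.46361792e+00, -2.15261276e-01]), 'qvel': array([-0.00020603, -0.00027674, -0.00066417, -0.0008091 ,  0.00144519,
       -0.00142822]), 'effort': array([ 1.16038937e-03, -4.37907422e+01, -2.24566573e+01,  7.15961843e-02,
        3.49710428e-02, -7.07717686e-05]), 'position': array([0.23943425, 0.49479252, 0.21035387]), 'tool_rot': array([-1.7966266 ,  1.56935162, -2.24748948]), 'contact_force': array([ 0.07422153, -0.39291995, -0.77697488]), 'moment': array([-0.0106034 , -0.02186781, -0.01833735]), 'opening': 0.08795917229833405}
side {'vfov': 43.75219931312416, 'cx': 285.6584351343565, 'cy': 214.08654605135453, 'D': array([-0.10870281,  0.        ,  0.        ,  0.        ,  0.        ]), 'origin': array([ 0.22979651, -1.12851652,  0.55320157]), 'attitude': array([-1.99840509,  0.01852329, -0.32721249])}
top {'vfov': 53.083423478963056, 'cx': 275.2103750584998, 'cy': 207.6424674762572, 'D': array([-0.09079593,  0.        ,  0.        ,  0.        ,  0.        ]), 'origin': array([ 0.49888227, -0.10054387,  1.10714282]), 'attitude': array([-3.06831378,  0.0315139 , -1.57859834])}
wrist {'vfov': 68.64910733080613, 'cx': 270.1609390472513, 'cy': 210.43873102356196, 'D': array([-0.01282494,  0.        ,  0.        ,  0.        ,  0.        ]), 'origin': array([0.17776869, 0.52428829, 0.3842914 ]), 'attitude': array([2.87314647e+00, 1.62337809e-03, 1.12006451e+00])}
```

View pics/top0.png

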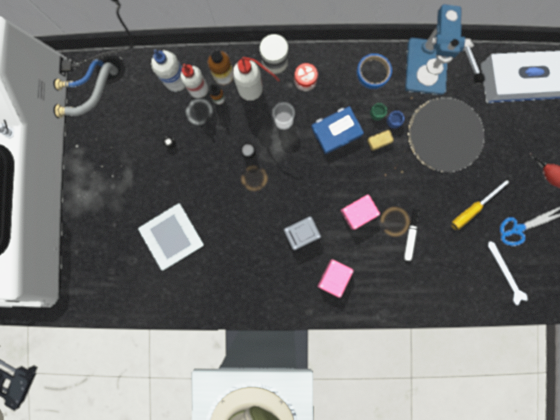

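View pics/side0.png

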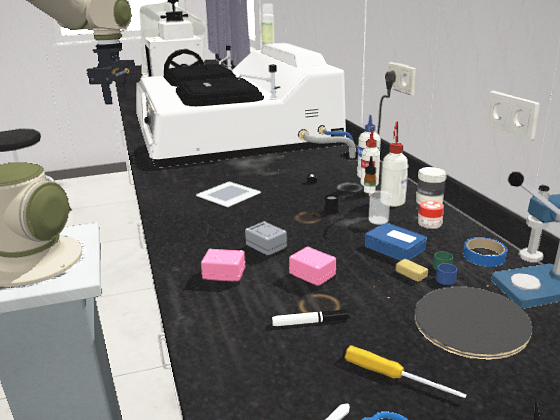

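View pics/wrist0.png

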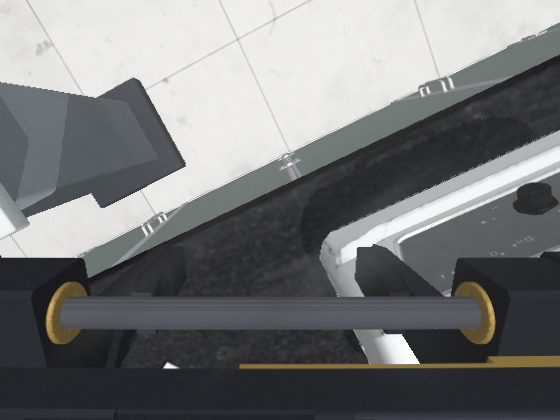

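```bash
python3 - <<'E'
import cv2,numpy as np
t=cv2.imread("pics/top0.png"); s=cv2.imread("pics/side0.png")
a=cv2.resize(t[190:290,120:250],(390*1,300),interpolation=cv2.INTER_CUBIC)
b=cv2.resize(t[190:290,260:390],(390,300),interpolation=cv2.INTER_CUBIC)
c=cv2.resize(s[170:270,180:310],(390,300),interpolation=cv2.INTER_CUBIC)
d=cv2.resize(s[205:305,200:330],(390,300),interpolation=cv2.INTER_CUBIC)
cv2.imwrite("pics/crop0.png",np.vstack([np.hstack([a,b]),np.hstack([c,d])]))
E
```

```text
(no output)
```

View pics/crop0.png

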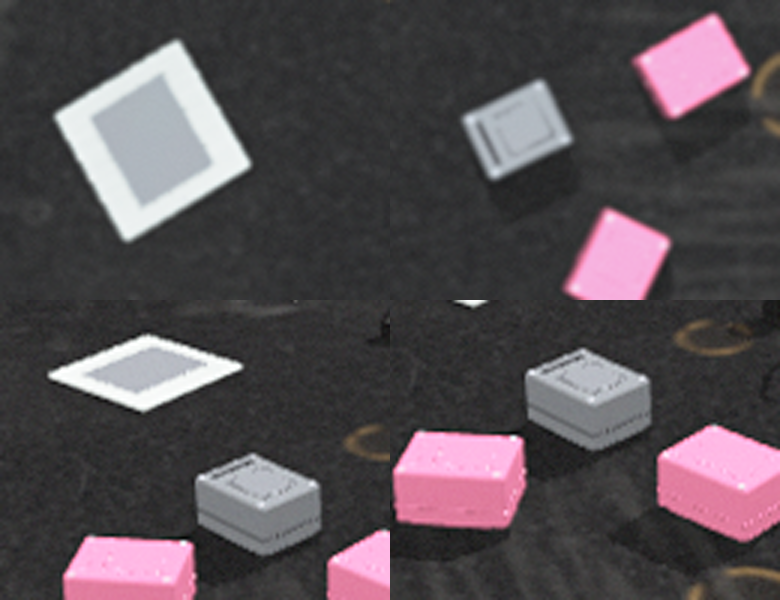

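```bash
cat > h.py <<'E'
from plant import *
import cv2,numpy as np
from scipy.spatial.transform import Rotation as R
def cam(n):
    i=camera_info(n); f=210/np.tan(np.radians(i['vfov'])/2)
    K=np.array([[f,0,i['cx']],[0,f,i['cy']],[0,0,1.]])
    return K,np.array(i['D']),np.array(i['origin']),R.from_euler('xyz',i['attitude']).as_matrix()
def rays(c,uv):
    K,D,o,M=c
    p=cv2.undistortPoints(np.array(uv,float).reshape(-1,1,2),K,D).reshape(-1,2)
    return np.c_[p,np.ones(len(p))]@M.T
def onplane(c,uv,z):
    r=rays(c,uv); return c[2]+r*((z-c[2][2])/r[:,2])[:,None]
def cloud(c,d):
    v,u=np.mgrid[0:420,0:560]
    r=rays(c,np.c_[u.ravel(),v.ravel()])
    return (c[2]+r*d.reshape(-1,1)).reshape(420,560,3)
def proj(c,P):
    K,D,o,M=c
    return cv2.projectPoints((np.atleast_2d(P)-o)@M,np.zeros(3),np.zeros(3),K,D)[0].reshape(-1,2)
E
python3 - <<'E'
from h import *
c=cam("top"); d=np.load("pics/top0d.npy"); P=cloud(c,d)
im=cv2.imread("pics/top0.png")
z=P[...,2].copy(); z[d==0]=-1
for (u,v) in [(302,233),(360,212),(336,279),(171,237),(150,230),(250,300),(446,134),(140,280),(220,230)]:
    print((u,v),P[v,u].round(3),im[v,u])
g=np.clip((z+0.01)/0.03*255,0,255).astype(np.uint8)
cv2.imwrite("pics/height.png",np.vstack([cv2.applyColorMap(g,2)]))
E
```

```text
(302, 233) [ 0.512 -0.135  0.05 ] [194 186 180]
(360, 212) [ 0.564 -0.281  0.049] [221 176 247]
(336, 279) [ 0.397 -0.218  0.047] [223 179 247]
(171, 237) [0.505 0.211 0.006] [191 183 175]
(150, 230) [0.524 0.268 0.006] [219 216 210]
(250, 300) [0.339 0.002 0.001] [52 53 51]
(446, 134) [ 0.771 -0.522  0.014] [91 93 91]
(140, 280) [ 0.39   0.297 -0.003] [57 56 57]
(220, 230) [ 0.523  0.081 -0.003] [55 56 54]
```

View pics/height.png

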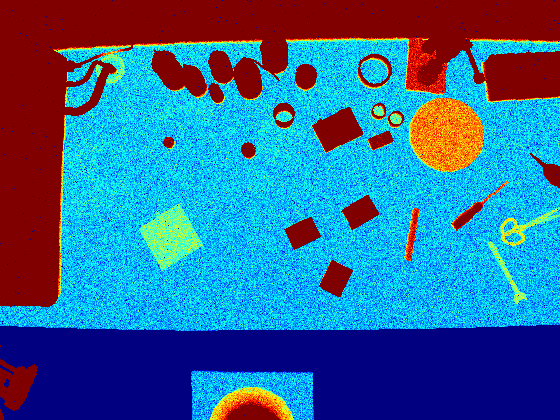

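```bash
python3 - <<'E'
from h import *
c=cam("top"); d=np.load("pics/top0d.npy"); P=cloud(c,d)
z=P[...,2]
def box(m,zp,name):
    n,l,st,ce=cv2.connectedComponentsWithStats(m.astype(np.uint8))
    i=1+st[1:,4].argmax(); cs,_=cv2.findContours((l==i).astype(np.uint8),0,1)
    p=max(cs,key=cv2.contourArea).reshape(-1,2)
    w=onplane(c,p,zp)[:,:2]; print(name,cv2.minAreaRect((w*1000).astype(np.float32)), 'n',st[i,4])
    (ctr,sz,a)=cv2.minAreaRect((w*1000).astype(np.float32)); print(cv2.boxPoints((ctr,sz,a)).round(1).tolist())
im=cv2.imread("pics/top0.png")
def win(u0,u1,v0,v1):
    w=np.zeros((420,560),bool); w[v0:v1,u0:u1]=1; return w
hsv=cv2.cvtColor(im,cv2.COLOR_BGR2HSV)
gray=im.max(2)
box((z>.042)&win(275,328,210,258),.048,'pend depth')
for t in (100,130,150): box((gray>t)&win(275,328,210,258),.048,f'pend col{t}')
for t in (110,140): box((gray>t)&win(130,215,195,280),.005,f'plate{t}')
m=(gray>140)&(gray<205)&win(130,215,195,280)
m=cv2.erode(m.astype(np.uint8),np.ones((3,3)))
box(m,.005,'inner')
pts=P[(z>.042)&win(275,328,210,258)]; print(np.median(pts,0), pts.mean(0))
print(np.median(P[220:250,155:185].reshape(-1,3),0),np.median(P[270:310,200:280].reshape(-1,3),0))
E
```

```text
pend depth ((512.7236328125, -135.11392211914062), (58.309059143066406, 75.27143096923828), 25.796260833740234) n 692
[[470.1000061035156, -113.9000015258789], [502.8999938964844, -181.6999969482422], [555.4000244140625, -156.3000030517578], [522.5999755859375, -88.5]]
pend col100 ((513.5064697265625, -134.27072143554688), (59.77906799316406, 77.98639678955078), 24.792850494384766) n 740
[[470.0, -111.4000015258789], [502.70001220703125, -182.1999969482422], [557.0, -157.10000610351562], [524.2999877929688, -86.30000305175781]]
pend col130 ((513.462646484375, -134.3394012451172), (57.3746452331543, 75.428955078125), 24.929222106933594) n 674
[[471.6000061035156, -112.19999694824219], [503.29998779296875, -180.60000610351562], [555.4000244140625, -156.39999389648438], [523.5999755859375, -88.0]]
pend col150 ((513.490966796875, -134.2493133544922), (57.17436981201172, 73.57928466796875), 24.996845245361328) n 623
[[472.0, -113.0], [503.1000061035156, -179.6999969482422], [554.9000244140625, -155.5], [523.9000244140625, -88.80000305175781]]
plate110 ((506.5410461425781, 213.484344482421
[... 156 characters left out ...]
2070312, 190.0], [529.9000244140625, 305.70001220703125]]
plate140 ((506.95367431640625, 213.15206909179688), (132.75811767578125, 132.95330810546875), 30.83597183227539) n 2442
[[415.8999938964844, 236.1999969482422], [484.0, 122.0], [598.0, 190.10000610351562], [529.9000244140625, 304.29998779296875]]
inner ((506.3260498046875, 213.20135498046875), (84.426025390625, 66.5656967163086), 31.28528594970703) n 776
[[453.0, 219.6999969482422], [487.5, 162.8000030517578], [559.7000122070312, 206.6999969482422], [525.0999755859375, 263.6000061035156]]
[ 0.51242286 -0.13468311  0.04749158] [ 0.51285667 -0.13483846  0.06262542]
[0.51027312 0.21407798 0.00470724] [ 0.36700313  0.02811829 -0.00070582]
```

```bash
cat >> h.py <<'E'
def state():
    s=sense(); return s,np.array(s['position']),R.from_euler('xyz',s['tool_rot']).as_matrix()
def todo(p,M,n=None):
    s,p0,M0=state(); v=R.from_matrix(M@M0.T).as_rotvec(degrees=True)
    print('pos',p0.round(4),'shift cm',((p-p0)*100).round(2),'rot',v.round(1),'ang',np.linalg.norm(v).round(1),'j',np.round(s['joints'],2),'op',round(s['opening'],4),'F',np.round(s['contact_force'],1),'t',round(s['clock'],2))
def az(deg): return np.array([np.cos(np.radians(deg)),np.sin(np.radians(deg)),0])
Z=np.array([0,0,1.])
def tool(a,y):
    a=a/np.linalg.norm(a); y=y/np.linalg.norm(y); return np.c_[a,y,np.cross(a,y)]
E
python3 - <<'E'
from h import *
s,p,M=state(); print(M.round(3))
xp=az(115); a=(-Z-xp); 
for sg in (1,-1):
    T=tool(a,sg*np.cross(Z,xp)); G=np.array([.513,-.1345,.027])
    print(sg); todo(G+T[:,0]*.019-T[:,0]*.12,T)
E
```

```text
[[-0.001  0.436  0.9  ]
 [-0.001  0.9   -0.436]
 [-1.    -0.001 -0.   ]]
1
pos [0.2395 0.4949 0.2105] shift cm [ 24.33 -56.46 -11.21] rot [-40.6  41.3 131.7] ang 143.9 j [ 0.9   0.38  1.3  -0.    1.46 -0.22] op 0.0883 F [-0.1  0.3 -0.4] t 0.15
-1
pos [0.2395 0.4949 0.2105] shift cm [ 24.33 -56.46 -11.21] rot [-32.6 -32.2 -37.1] ang 59.0 j [ 0.9   0.38  1.3  -0.    1.46 -0.22] op 0.0883 F [-0.1  0.3 -0.4] t 0.15
```

```bash
cat >> h.py <<'E'
def wrist(T,q1,q23):
    # T cols tool axes -> q4,q5,q6 with tool z_l=axis, x_l=-tool y
    L=np.c_[-T[:,1],-T[:,2],T[:,0]]  # x_l=-y, y_l = z_l x x_l = a x (-y) = -z
    W=(R.from_euler('z',q1)*R.from_euler('y',q23)).inv().as_matrix()@L
    e=R.from_matrix(W).as_euler('ZYZ')
    out=[e, np.array([e[0]+np.pi,-e[1],e[2]+np.pi])]
    return [np.array([(x[0]+np.pi)%(2*np.pi)-np.pi,x[1],(x[2]+np.pi)%(2*np.pi)-np.pi]).round(2) for x in out]
E
python3 - <<'E'
from h import *
s,p,M=state(); print(wrist(M,.9047,.3812+1.298))
def show(n,T,q1):
    for q23 in (1.5,1.8,2.1): print(n,q23,wrist(T,q1,q23)[0],wrist(T,q1,q23)[1])
for d in (1,-1):
  xp=az(115)
  show('pick',tool(-Z-xp,d*-np.cross(Z,xp)),-.45)
  for w in (115,90,150,-180):
    # stand: zp -> -xh ; a = -Z + xh
    xh=az(w); yp=np.cross(Z,xh)
    show(f'stand1 {w}',tool(-Z+xh,d*-yp),0-.2)
    show(f'stand2 {w}',tool(-Z-xh,d*-yp),0-.2)
  for w in (121,211,31,90):
    show(f'place {w}',tool(-Z+az(w),d*-np.cross(Z,az(w))),.2)
E
```

```text
[array([-0.  ,  1.46, -0.22]), array([ 3.14, -1.46,  2.93])]
pick 1.5 [-0.54  1.05 -0.76] [ 2.6  -1.05  2.38]
pick 1.8 [-0.67  0.8  -0.54] [ 2.47 -0.8   2.6 ]
pick 2.1 [-0.93  0.59 -0.21] [ 2.21 -0.59  2.93]
stand1 115 1.5 [ 0.7   2.06 -0.43] [-2.44 -2.06  2.71]
stand1 115 1.8 [ 0.63  1.82 -0.63] [-2.51 -1.82  2.51]
stand1 115 2.1 [ 0.6   1.58 -0.8 ] [-2.54 -1.58  2.34]
stand2 115 1.5 [-0.66  1.19 -0.53] [ 2.48 -1.19  2.61]
stand2 115 1.8 [-0.76  0.96 -0.31] [ 2.38 -0.96  2.83]
stand2 115 2.1 [-0.96  0.77 -0.01] [ 2.18 -0.77  3.13]
stand1 90 1.5 [ 0.78  1.76 -0.09] [-2.36 -1.76  3.05]
stand1 90 1.8 [ 0.77  1.55 -0.3 ] [-2.38 -1.55  2.84]
stand1 90 2.1 [ 0.79  1.33 -0.51] [-2.35 -1.33  2.63]
stand2 90 1.5 [-0.77  1.48 -0.19] [ 2.37 -1.48  2.95]
stand2 90 1.8 [-0.81  1.27  0.02] [ 2.33 -1.27 -3.12]
stand2 90 2.1 [-0.91  1.07  0.27] [ 2.23 -1.07 -2.87]
stand1 150 1.5 [ 0.33  2.37 -1.1 ] [-2.81 -2.37  2.04]
stand1 150 1.8 [ 0.26  2.09 -1.21] [-2.88 -2.09  1.93]
stand1 150 2.1 [ 0.23  1.79 -1.29] [-2.91 -1.79  1.86]
stand2 150 1.5 [-0.29  0.9  -1.16] [ 2.85 -0.9   1.99]
stand2 150 1.8 [-0
[... 2415 characters left out ...]
 [-2.88 -0.58 -1.93]
stand2 -180 2.1 [0.49 0.3  0.95] [-2.65 -0.3  -2.19]
place 121 1.5 [0.77 1.86 2.95] [-2.37 -1.86 -0.2 ]
place 121 1.8 [0.73 1.64 2.74] [-2.41 -1.64 -0.4 ]
place 121 2.1 [0.74 1.42 2.54] [-2.4  -1.42 -0.6 ]
place 211 1.5 [-0.34  2.37  1.07] [ 2.8  -2.37 -2.07]
place 211 1.8 [-0.27  2.08  1.19] [ 2.87 -2.08 -1.95]
place 211 2.1 [-0.24  1.79  1.27] [ 2.9  -1.79 -1.87]
place 31 1.5 [ 0.3   0.91 -2.01] [-2.84 -0.91  1.13]
place 31 1.8 [ 0.41  0.63 -2.16] [-2.73 -0.63  0.98]
place 31 2.1 [ 0.71  0.37 -2.49] [-2.43 -0.37  0.65]
place 90 1.5 [ 0.77  1.48 -2.95] [-2.37 -1.48  0.19]
place 90 1.8 [0.81 1.27 3.12] [-2.33 -1.27 -0.02]
place 90 2.1 [0.91 1.07 2.87] [-2.23 -1.07 -0.27]
```

Request:
play_rows --steps '[{"xyz": [1.5, -3, 1], "delta_rot": [0, 0, -5], "hand": 1}, {"xyz": [2.5, -5.5, 1], "delta_rot": [0, 0, -8], "hand": 1}, {"xyz": [2.5, -5.5, 0], "delta_rot": [0, 0, -8], "hand": 1}, {"xyz": [2.5, -5.5, 0], "delta_rot": [0, 0, -8], "hand": 1}]' --force 20

```text
clock: 0.65
position: [0.3297, 0.2967, 0.2295]
tool_rot: [-1.779, 1.568, -2.745]
contact_force: [1.8, 0.4, 0.2]
opening: 0.0881
```

```bash
cat > snap.py <<'E'
from h import *
import sys
n,f=sys.argv[1:3]
c=cam(n); p,d=capture(n); cv2.imwrite(f"pics/{f}.png",p[...,::-1]); np.save(f"pics/{f}d.npy",d); np.savez(f"pics/{f}c.npz",*c)
s,p,M=state(); print(p.round(4),M[:,0].round(3),M[:,1].round(3),np.round(s['joints'],3),s['clock'])
E
python3 snap.py wrist w1
```

```text
[0.3323 0.2917 0.2295] [-0.002 -0.004 -1.   ] [ 0.829  0.56  -0.004] [ 0.453  0.177  1.535 -0.003  1.432 -0.141] 0.7
```

View pics/w1.png

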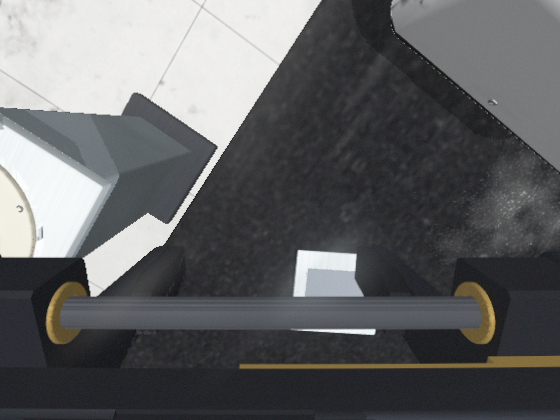

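```bash
cat > pick.py <<'E'
from h import *
import sys
xp=az(115); T=tool(-Z-xp,-np.cross(Z,xp)); G=np.array([.5135,-.1345,.027])
todo(G+T[:,0]*(.019-float(sys.argv[1])),T)
E
python3 pick.py .14
```

```text
pos [0.3323 0.2917 0.2295] shift cm [ 14.51 -34.86 -11.69] rot [-39.  -22.3  -8.5] ang 45.7 j [ 0.45  0.18  1.54 -0.    1.43 -0.14] op 0.0882 F [ 3.6 -0.3  0.5] t 0.7
```

Request:
play_rows --steps '[{"xyz": [2, -5, -0.5], "delta_rot": [-5, -3, -1.2], "hand": 1}, {"xyz": [2.2, -5.5, -1], "delta_rot": [-6, -3.5, -1.2], "hand": 1}, {"xyz": [2.2, -5.5, -2], "delta_rot": [-6, -3.5, -1.2], "hand": 1}, {"xyz": [2.2, -5.5, -2], "delta_rot": [-6, -3.5, -1.2], "hand": 1}, {"xyz": [2.2, -5.5, -2], "delta_rot": [-6, -3.5, -1.2], "hand": 1}, {"xyz": [2, -4.5, -2], "delta_rot": [-6, -3.2, -1.2], "hand": 1}, {"xyz": [1, -2, -1], "delta_rot": [-3, -1.5, -1], "hand": 1}, {"xyz": [0, 0, 0], "delta_rot": [0, 0, 0], "hand": 1}]'

```text
clock: 1.7
position: [0.4724, -0.0502, 0.1237]
tool_rot: [-0.002, 0.784, -1.131]
contact_force: [-1.3, -0.1, 0.9]
opening: 0.088
```

```bash
python3 pick.py .14; python3 snap.py side s1;python3 snap.py wrist w2
```

```text
pos [ 0.4724 -0.0502  0.1237] shift cm [ 0.5  -0.68 -1.11] rot [ 0.1 -0.1 -0.3] ang 0.3 j [ 0.03  0.38  1.92 -1.09  0.82  0.36] op 0.088 F [-1.3 -0.1  0.9] t 1.7
[ 0.4724 -0.0497  0.1243] [ 0.302 -0.64  -0.707] [ 0.904  0.428 -0.   ] [ 0.027  0.375  1.918 -1.086  0.822  0.354] 1.75
[ 0.4726 -0.0493  0.125 ] [ 0.304 -0.64  -0.706] [0.904 0.428 0.001] [ 0.028  0.374  1.918 -1.085  0.822  0.354] 1.8
```

View pics/s1.png

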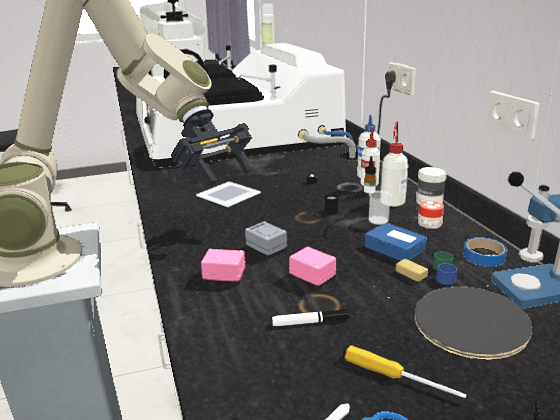

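View pics/w2.png

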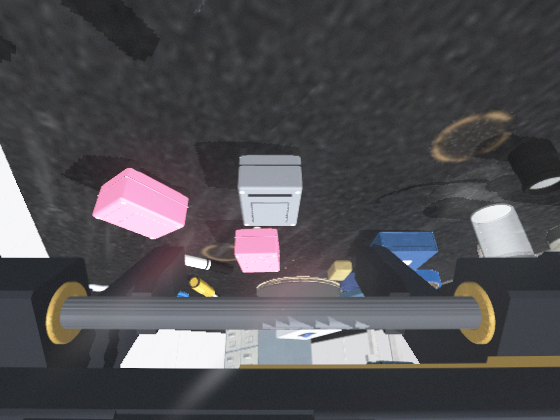

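```bash
python3 - <<'E'
from h import *
im=cv2.imread("pics/w2.png"); z=np.load("pics/w2c.npz"); c=[z[k] for k in z.files]
d=np.load("pics/w2d.npy"); P=cloud(c,d)
xp=az(115); yp=np.cross(Z,xp); C=np.array([.5135,-.1345,0])
pts=np.array([C+a*.038*xp+b*.029*yp+Z*h for h in (.048,.008) for a,b in((1,1),(1,-1),(-1,-1),(-1,1))])
uv=proj(c,pts); print(uv.round(1).tolist())
m=np.zeros((420,560),bool); m[140:240,225:315]=1
m&=P[...,2]>.044; m&=P[...,2]<.055
w=P[m][:,:2]*1000
print(cv2.minAreaRect(w.astype(np.float32)), m.sum(), np.median(P[m],0))
big=im.copy()
for q in uv: cv2.circle(big,tuple(np.round(q).astype(int)),1,(0,0,255),-1)
cv2.imwrite("pics/w2c.png",cv2.resize(big[130:250,200:340],(700,600),interpolation=cv2.INTER_CUBIC))
E
```

```text
[[239.4, 188.5], [304.9, 188.7], [297.7, 227.0], [245.0, 226.8], [241.5, 153.3], [302.6, 153.6], [296.3, 196.2], [246.4, 196.0]]
((510.461181640625, -132.78457641601562), (57.99506759643555, 74.36431121826172), 25.063018798828125) 2404 [ 0.50755188 -0.12452296  0.0481743 ]
```

View pics/w2c.png

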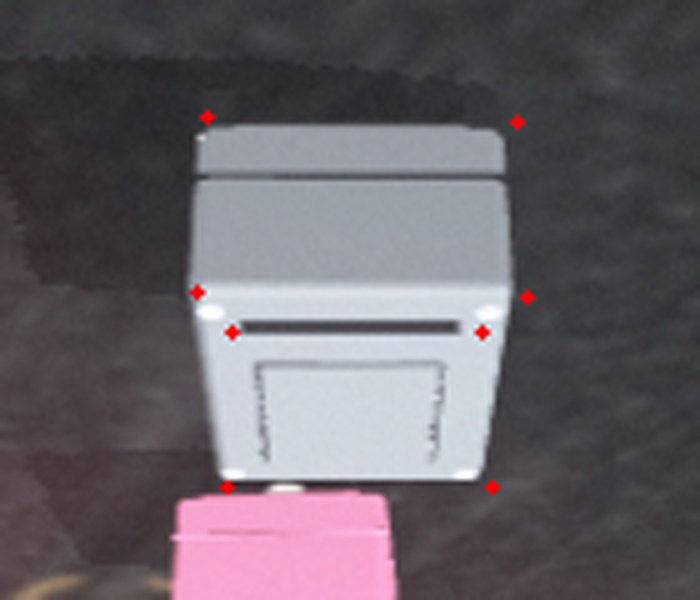

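```bash
sed -i 's/.5135,-.1345,.027/.5112,-.1335,.027/' pick.py; python3 pick.py 0
```

```text
pos [ 0.4726 -0.0493  0.125 ] shift cm [  4.43  -9.63 -11.15] rot [ 0.   0.1 -0.4] ang 0.4 j [ 0.03  0.37  1.92 -1.09  0.82  0.35] op 0.0882 F [ 0.9 -0.7  0.7] t 1.8
```

Request:
play_rows --steps '[{"xyz": [0.6, -1.1, -1.6], "delta_rot": [0, 0, -0.4], "hand": 1}, {"xyz": [0.8, -1.8, -2], "delta_rot": [0, 0, 0], "hand": 1}, {"xyz": [0.8, -1.8, -2], "delta_rot": [0, 0, 0], "hand": 1}, {"xyz": [0.8, -1.8, -2], "delta_rot": [0, 0, 0], "hand": 1}, {"xyz": [0.6, -1.4, -1.5], "delta_rot": [0, 0, 0], "hand": 1}, {"xyz": [0, 0, 0], "delta_rot": [0, 0, 0], "hand": 1}]'

```text
clock: 2.55
position: [0.5137, -0.1246, 0.041]
tool_rot: [0.017, 0.784, -1.119]
contact_force: [-0.7, 0.3, 0.2]
opening: 0.0881
```

```bash
python3 pick.py 0;python3 snap.py wrist w3
```

```text
pos [ 0.5137 -0.1246  0.041 ] shift cm [ 0.31 -2.11 -2.75] rot [-0.2  0.7 -0.2] ang 0.7 j [-0.15  0.57  1.94 -1.42  0.63  0.62] op 0.0881 F [-0.7  0.3  0.2] t 2.55
[ 0.5137 -0.1241  0.0415] [ 0.31  -0.637 -0.706] [0.904 0.427 0.012] [-0.153  0.572  1.939 -1.418  0.63   0.623] 2.6
```

View pics/w3.png

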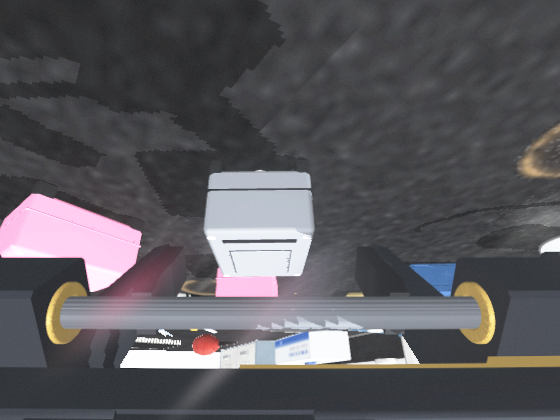

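```bash
cat > kin.py <<'E'
import numpy as np
from scipy.spatial.transform import Rotation as R
from scipy.optimize import least_squares
J=[[.904673823,.381178743,1.29824062,0,1.46361792,-.215],[.453,.177,1.535,-.003,1.432,-.141],[.027,.375,1.918,-1.086,.822,.354],[-.153,.572,1.939,-1.418,.63,.623]]
Pm=[[.23943,.49479,.21035],[.3323,.2917,.2295],[.4724,-.0497,.1243],[.5137,-.1241,.0415]]
def fk(q,k):
    a1,d,h,L2,e,L3,dt=k
    A=R.from_euler('z',q[0]); B=A*R.from_euler('y',q[1]); C=A*R.from_euler('y',q[1]+q[2]); D=C*R.from_euler('ZYZ',[q[3],q[4],0])
    return A.apply([a1,d,h])+B.apply([0,0,L2])+C.apply([e,0,L3])+D.apply([0,0,dt])
def Rm(q):
    L=(R.from_euler('z',q[0])*R.from_euler('y',q[1]+q[2])*R.from_euler('ZYZ',q[3:6])).as_matrix()
    return np.c_[L[:,2],-L[:,0],-L[:,1]]
if __name__=="__main__":
    f=lambda k:np.concatenate([fk(q,k)-p for q,p in zip(J,Pm)])
    r=least_squares(f,[0,.1,.2,.4,0,.35,.35]); print(r.x.round(4),np.abs(r.fun).max(), np.linalg.svd(r.jac)[1].round(4))
    for q in J: print(Rm(q)[:,0].round(3),Rm(q)[:,1].round(3))
E
python3 kin.py
```

```text
[-5.000e-04  1.176e-01  1.293e-01  5.381e-01  1.032e-01  3.509e-01
  2.779e-01] 0.00011901142478012994 [3.7723 2.8764 2.0739 0.904  0.5185 0.2984 0.1398]
[-0.001 -0.001 -1.   ] [ 0.436  0.9   -0.001]
[-0.001 -0.004 -1.   ] [ 0.828  0.56  -0.003]
[ 0.303 -0.64  -0.706] [ 0.904  0.428 -0.001]
[ 0.311 -0.637 -0.705] [0.904 0.427 0.012]
```

```bash
cat >> h.py <<'E'
import kin
KP=[-5.000e-04,1.176e-01,1.293e-01,5.381e-01,1.032e-01,3.509e-01,2.779e-01]
LO=np.array([-3.11,-.89,.22,-1.42,.17,-2.88]); HI=np.array([3.11,2.33,2.48,4.56,2.85,2.88])
from scipy.optimize import least_squares
def ik(p,T,seeds=None,margin=.03):
    best=None
    f=lambda q:np.concatenate([(kin.fk(q,KP)-p)*10,(kin.Rm(q)-T).ravel()])
    b=np.arctan2(p[1],p[0])
    if seeds is None: seeds=[[b-.25,.4,1.7,x,1.2,y] for x in(-.7,.7,3) for y in(-1.5,0,1.5)]
    for s in seeds:
        r=least_squares(f,np.clip(s,LO+margin+.01,HI-margin-.01),bounds=(LO+margin,HI-margin))
        if best is None or r.cost<best.cost: best=r
        if r.cost<1e-6: break
    return best.x,np.sqrt(2*best.cost)
def gp(G,T,back=0): return G+T[:,0]*(.019-back)
def tilt(t,w,d=1):
    xh=az(w); t=np.radians(t); return tool(-np.cos(t)*Z-np.sin(t)*xh,-d*np.cross(Z,xh))
E
python3 - <<'E'
from h import *
G=np.array([.5112,-.1335,.027])
for d in (1,-1):
  for t in (-60,-45,-30,-15,0,15,30,35,40,45,60):
    T=tilt(t,115,d); o=[]
    for back in (0,.1):
        q,e=ik(gp(G,T,back),T); o+=[q.round(2).tolist(),round(e,3)]
    print(d,t,o)
E
```

```text
1 -60 [[-0.68, 0.97, 1.17, 0.43, 1.96, -1.16], np.float64(0.0), [-0.73, 1.01, 0.88, 0.44, 2.21, -1.08], np.float64(0.0)]
1 -45 [[-0.65, 0.86, 1.27, 0.34, 1.73, -1.16], np.float64(0.0), [-0.7, 0.85, 1.02, 0.33, 1.98, -1.11], np.float64(0.0)]
1 -30 [[-0.61, 0.75, 1.38, 0.25, 1.48, -1.13], np.float64(0.0), [-0.65, 0.69, 1.18, 0.24, 1.73, -1.1], np.float64(0.0)]
1 -15 [[-0.55, 0.65, 1.5, 0.15, 1.21, -1.06], np.float64(0.0), [-0.58, 0.55, 1.35, 0.14, 1.46, -1.04], np.float64(0.0)]
1 0 [[-0.48, 0.58, 1.63, -0.0, 0.93, -0.92], np.float64(0.0), [-0.48, 0.44, 1.52, -0.0, 1.18, -0.92], np.float64(0.0)]
1 15 [[-0.39, 0.55, 1.75, -0.29, 0.67, -0.62], np.float64(0.0), [-0.35, 0.38, 1.68, -0.23, 0.91, -0.66], np.float64(0.0)]
1 30 [[-0.3, 0.57, 1.86, -0.86, 0.51, -0.01], np.float64(0.0), [-0.21, 0.38, 1.83, -0.66, 0.72, -0.19], np.float64(0.0)]
1 35 [[-0.26, 0.58, 1.89, -1.11, 0.51, 0.25], np.float64(0.0), [-0.15, 0.4, 1.87, -0.84, 0.69, 0.03], np.float64(0.0)]
1 40 [[-0.23, 0.61, 1.92, -1.34, 0.55, 0.5], np.float64(0.0), [-0.1, 0.43, 1.91, -1.04, 0.69, 0.25], np.float64(0.0)]
1 45 [[-0.2, 0.63, 1
[... 851 characters left out ...]
, 2.52], np.float64(0.0), [-0.35, 0.38, 1.68, -0.23, 0.91, 2.48], np.float64(0.0)]
-1 30 [[-0.28, 0.58, 1.91, -1.13, 0.47, -2.85], np.float64(0.119), [-0.23, 0.37, 1.82, -0.58, 0.72, 2.85], np.float64(0.064)]
-1 35 [[-0.26, 0.59, 1.9, -1.14, 0.51, -2.85], np.float64(0.015), [-0.12, 0.42, 1.92, -1.06, 0.65, -2.85], np.float64(0.14)]
-1 40 [[-0.23, 0.61, 1.92, -1.34, 0.55, -2.64], np.float64(0.0), [-0.1, 0.43, 1.92, -1.07, 0.69, -2.85], np.float64(0.02)]
-1 45 [[-0.2, 0.63, 1.91, -1.39, 0.62, -2.57], np.float64(0.066), [-0.05, 0.46, 1.94, -1.22, 0.73, -2.67], np.float64(0.0)]
-1 60 [[-0.12, 0.76, 2.0, 4.41, 0.88, -2.0], np.float64(0.0), [0.07, 0.64, 2.08, 4.53, 0.94, -2.01], np.float64(0.098)]
```

```bash
python3 - <<'E'
from h import *
def t(n,G,T):
    o=[]
    for back,up in ((0,0),(.1,0),(0,.08)):
        q,e=ik(gp(G,T,back)+Z*up,T); o+=[q.round(2).tolist() if e<.01 else '-']
    print(n,*o)
for X in ((.45,.03),(.5,.03),(.55,.05)):
  for w in (60,90,115,140):
    t(f'stand1 {X} {w} t-55',np.array([*X,.041]),tilt(-55,w))
    for u in (20,35,50): t(f'  stand2 u{u}',np.array([*X,.041]),tilt(u,w))
P=np.array([.5065,.2133,.032])
for w in (121,31,211,-59,90,60):
  for u in (20,35,50,): t(f'place w{w} u{u}',P,tilt(u-90,w))
E
```

```text
stand1 (0.45, 0.03) 60 t-55 [-0.74, 0.66, 2.12, 1.14, 1.08, -1.17] [-0.95, 0.51, 2.08, 0.9, 1.26, -1.04] [-0.74, 0.45, 2.06, 1.03, 1.2, -0.9]
  stand2 u20 [-0.02, 0.56, 1.69, -0.35, 1.09, 0.69] [0.04, 0.45, 1.53, -0.3, 1.36, 0.65] [-0.02, 0.44, 1.61, -0.32, 1.28, 0.62]
  stand2 u35 [0.08, 0.66, 1.6, -0.51, 1.3, 0.85] [0.16, 0.6, 1.4, -0.46, 1.56, 0.79] [0.08, 0.54, 1.53, -0.5, 1.47, 0.75]
  stand2 u50 [0.15, 0.77, 1.51, -0.64, 1.51, 0.94] [0.24, 0.75, 1.28, -0.6, 1.76, 0.86] [0.15, 0.65, 1.46, -0.64, 1.65, 0.83]
stand1 (0.45, 0.03) 90 t-55 [-0.63, 0.72, 1.81, 0.74, 1.38, -1.07] [-0.76, 0.64, 1.68, 0.64, 1.59, -1.01] [-0.63, 0.56, 1.76, 0.72, 1.53, -0.94]
  stand2 u20 [0.0, 0.51, 1.81, -0.46, 0.88, 0.31] [0.08, 0.37, 1.67, -0.38, 1.15, 0.24] [0.0, 0.38, 1.72, -0.4, 1.08, 0.2]
  stand2 u35 [0.13, 0.59, 1.78, -0.74, 1.01, 0.61] [0.25, 0.48, 1.64, -0.62, 1.26, 0.52] [0.13, 0.45, 1.71, -0.67, 1.17, 0.46]
  stand2 u50 [0.23, 0.7, 1.75, -0.94, 1.18, 0.83] [0.38, 0.62, 1.6, -0.81, 1.41, 0.72] [0.23, 0.55, 1.7, -0.88, 1.3, 0.67]
stand1 (0.45, 0.03) 115 t-55 [-0.5, 0.78, 1.58, 0.51, 1.63, -1.1
[... 6503 characters left out ...]
 1.0, 1.54, -1.03] [-0.29, 0.71, 1.74, 1.13, 1.48, -0.91]
place w90 u35 [-0.23, 0.75, 1.75, 1.02, 1.22, -0.9] [-0.39, 0.65, 1.71, 0.88, 1.38, -0.84] [-0.23, 0.6, 1.71, 0.97, 1.32, -0.74]
place w90 u50 [-0.14, 0.66, 1.72, 0.82, 1.06, -0.67] [-0.27, 0.52, 1.67, 0.71, 1.26, -0.6] [-0.14, 0.52, 1.66, 0.75, 1.2, -0.51]
place w60 u20 [-0.3, 0.85, 2.11, 1.72, 1.19, -1.38] [-0.57, 0.76, 2.22, 1.46, 1.23, -1.4] [-0.3, 0.63, 2.09, 1.62, 1.16, -1.12]
place w60 u35 [-0.22, 0.69, 2.05, 1.57, 0.9, -1.08] [-0.45, 0.52, 2.13, 1.31, 1.01, -0.98] [-0.22, 0.49, 2.0, 1.38, 0.92, -0.76]
place w60 u50 [-0.12, 0.59, 1.95, 1.2, 0.68, -0.6] [-0.27, 0.38, 1.98, 0.97, 0.85, -0.44] [-0.12, 0.42, 1.88, 0.97, 0.8, -0.28]
```

```bash
cat > go.py <<'E'
from h import *
import sys
# go.py x y z tilt w [back] [up]
a=[float(v) for v in sys.argv[1:]]+[0,0]
T=tilt(a[3],a[4]); todo(gp(np.array(a[:3]),T,a[5])+Z*a[6],T)
print('ik',[np.round(v,2) for v in ik(gp(np.array(a[:3]),T,a[5])+Z*a[6],T)])
E
python3 go.py .5112 -.1335 .027 35 115 .04;python3 go.py .5112 -.1335 .027 35 115 
```

```text
pos [ 0.5137 -0.1241  0.0415] shift cm [-0.76  0.16  0.27] rot [ 8.9  4.9 -0.2] ang 10.1 j [-0.15  0.57  1.94 -1.42  0.63  0.62] op 0.088 F [-1.1 -0.2  0.9] t 2.6
ik [array([-0.22,  0.51,  1.89, -0.99,  0.57,  0.15]), np.float64(0.0)]
pos [ 0.5137 -0.1241  0.0415] shift cm [ 0.21 -1.92 -3.01] rot [ 8.9  4.9 -0.2] ang 10.1 j [-0.15  0.57  1.94 -1.42  0.63  0.62] op 0.088 F [-1.1 -0.2  0.9] t 2.6
ik [array([-0.26,  0.58,  1.89, -1.11,  0.51,  0.25]), np.float64(0.0)]
```

Request:
play_rows --steps '[{"xyz": [-0.3, 0.1, 0.6], "delta_rot": [4.5, 2.5, 0], "hand": 1}, {"xyz": [-0.4, 0, 0], "delta_rot": [4.5, 2.5, 0], "hand": 1}, {"xyz": [0, 0, 0], "delta_rot": [0, 0, 0], "hand": 1}, {"xyz": [0.3, -0.8, -1.3], "delta_rot": [0, 0, 0], "hand": 1}, {"xyz": [0.3, -0.8, -1.2], "delta_rot": [0, 0, 0], "hand": 1}, {"xyz": [0, 0, 0], "delta_rot": [0, 0, 0], "hand": 1}]'

```text
clock: 3.35
position: [0.513, -0.1339, 0.0274]
tool_rot: [0.01, 0.958, -1.114]
contact_force: [0.5, -0.1, 0.4]
opening: 0.0882
```

```bash
python3 go.py .5112 -.1335 .027 35 115;python3 snap.py wrist w4
```

```text
pos [ 0.513  -0.1339  0.0274] shift cm [ 0.28 -0.95 -1.6 ] rot [-0.   0.4 -0.7] ang 0.8 j [-0.25  0.55  1.89 -1.06  0.53  0.21] op 0.0882 F [ 0.5 -0.1  0.4] t 3.35
ik [array([-0.26,  0.58,  1.89, -1.11,  0.51,  0.25]), np.float64(0.0)]
[ 0.513  -0.1337  0.0278] [ 0.254 -0.516 -0.818] [0.901 0.434 0.006] [-0.247  0.545  1.894 -1.063  0.525  0.205] 3.4
```

View pics/w4.png

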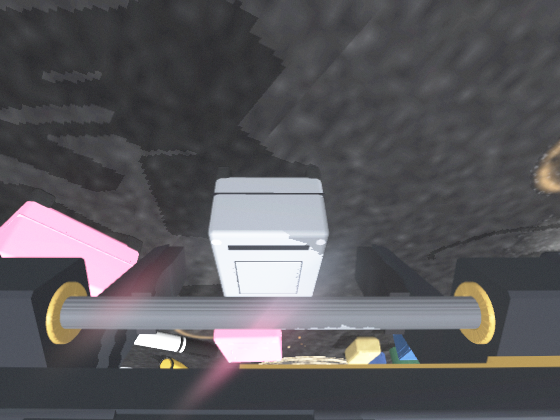

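Request:
play_rows --steps '[{"xyz": [0.2, -0.5, -0.9], "delta_rot": [0, 0, -0.5], "hand": 1}, {"xyz": [0.15, -0.5, -0.8], "delta_rot": [0, 0, 0], "hand": 1}, {"xyz": [0, 0, 0], "delta_rot": [0, 0, 0], "hand": 1}, {"xyz": [0, 0, 0], "delta_rot": [0, 0, 0], "hand": -0.1}, {"xyz": [0, 0, 0], "delta_rot": [0, 0, 0], "hand": -0.1}, {"xyz": [0, 0, 0], "delta_rot": [0, 0, 0], "hand": -0.1}]' --force 20

```text
clock: 4.15
position: [0.5168, -0.142, 0.0126]
tool_rot: [0.014, 0.954, -1.116]
contact_force: [0.0, -0.0, 0.2]
opening: 0.0603
```

```bash
python3 go.py .5112 -.1335 .027 35 115
```

```text
pos [ 0.5168 -0.142   0.0126] shift cm [-0.1  -0.14 -0.12] rot [ 0.1  0.6 -0.4] ang 0.7 j [-0.26  0.58  1.89 -1.13  0.5   0.28] op 0.0603 F [ 0.  -0.   0.2] t 4.15
ik [array([-0.26,  0.58,  1.89, -1.11,  0.51,  0.25]), np.float64(0.0)]
```

Request:
play_rows --steps '[{"xyz": [0, 0, 0], "delta_rot": [0, 0, 0], "hand": -0.5}, {"xyz": [0, 0, 0], "delta_rot": [0, 0, 0], "hand": -0.5}, {"xyz": [0, 0, 0], "delta_rot": [0, 0, 0], "hand": -0.5}]' --force 25

```text
clock: 4.53
position: [0.5167, -0.1419, 0.0126]
tool_rot: [0.014, 0.954, -1.117]
contact_force: [0.4, -0.8, -0.4]
opening: 0.0579
```

```bash
python3 go.py .5112 -.1335 .027 35 115; python3 go.py .5 .03 .038 -55 90 0 .04
```

```text
pos [ 0.5167 -0.1419  0.0126] shift cm [-0.09 -0.14 -0.12] rot [ 0.1  0.5 -0.4] ang 0.7 j [-0.26  0.58  1.89 -1.13  0.5   0.28] op 0.0579 F [ 0.4 -0.8 -0.4] t 4.53
ik [array([-0.26,  0.58,  1.89, -1.11,  0.51,  0.25]), np.float64(0.0)]
pos [ 0.5167 -0.1419  0.0126] shift cm [-1.67 18.75  5.45] rot [ 88.6  20.3 -19.5] ang 93.0 j [-0.26  0.58  1.89 -1.13  0.5   0.28] op 0.0579 F [ 0.4 -0.8 -0.4] t 4.53
ik [array([-0.57,  0.69,  1.66,  0.76,  1.49, -0.92]), np.float64(0.0)]
```

```bash
cat > stand.py <<'E'
from h import *
import sys
s,p,M=state()
yp=-M[:,1].copy(); yp[2]=0; yp/=np.linalg.norm(yp); Rp=np.c_[np.cross(yp,Z),yp,Z]
G=p-.019*M[:,0]; C=np.array([.5112,-.1335,.024])
np.savez('grip1.npz',rel=Rp.T@M,g=Rp.T@(p-C)); print(Rp.T@M, (Rp.T@(G-C)*1000).round(1), (Rp.T@(p-C)*1000).round(1),np.degrees(np.arctan2(Rp[1,0],Rp[0,0])))
E
cat > go1.py <<'E'
from h import *
import sys
# x y z(centre height) w lift
x,y,z,w=[float(v) for v in sys.argv[1:5]]
n=np.load('grip1.npz'); xh=az(w)
Rp=np.c_[Z,np.cross(Z,xh),np.cross(Z,np.cross(Z,xh))]
T=Rp@n['rel']; p=np.array([x,y,z])+Rp@n['g']; todo(p,T); print(np.round(ik(p,T)[0],2), p.round(4), T[:,0].round(3))
E
python3 stand.py; python3 go1.py .5 .03 .078 90;python3 go1.py .5 .03 .078 115
```

```text
[[-5.78307371e-01 -1.05801104e-17 -8.15818966e-01]
 [-6.37977781e-03 -9.99969423e-01  4.52241574e-03]
 [-8.15794020e-01  7.82009009e-03  5.78289688e-01]] [ 1.  -1.3  4.1] [-10.   -1.4 -11.4] 115.39419425207264
pos [ 0.5167 -0.1419  0.0126] shift cm [-1.54 18.33  5.54] rot [ 88.4  19.9 -19.9] ang 92.8 j [-0.26  0.58  1.89 -1.13  0.5   0.28] op 0.0579 F [ 0.4 -0.8 -0.4] t 4.53
[-0.58  0.68  1.66  0.76  1.49 -0.92] [0.5014 0.0414 0.068 ] [ 0.006  0.816 -0.578]
pos [ 0.5167 -0.1419  0.0126] shift cm [-2.03 18.29  5.54] rot [81.4 38.3 -0.3] ang 90.0 j [-0.26  0.58  1.89 -1.13  0.5   0.28] op 0.0579 F [ 0.4 -0.8 -0.4] t 4.53
[-0.47  0.77  1.41  0.55  1.76 -1.02] [0.4964 0.0409 0.068 ] [-0.339  0.742 -0.578]
```

Request:
play_rows --steps '[{"xyz": [0, 0, 2], "delta_rot": [0, 0, 0], "hand": -0.5}, {"xyz": [0, 0.5, 3], "delta_rot": [0, 0, 0], "hand": -0.5}, {"xyz": [0, 1, 3], "delta_rot": [0, 0, 0], "hand": -0.5}]'

```text
clock: 4.9
position: [0.5146, -0.1264, 0.0912]
tool_rot: [0.004, 0.961, -1.126]
contact_force: [0.2, 0.2, -2.8]
opening: 0.0575
```

```bash
python3 go1.py .5 .03 .078 90;python3 snap.py wrist w5;python3 snap.py side s5
```

```text
pos [ 0.5146 -0.1264  0.0912] shift cm [-1.32 16.78 -2.32] rot [ 88.1  19.5 -20.1] ang 92.5 j [-0.23  0.43  1.82 -0.82  0.66 -0.06] op 0.0575 F [ 0.2  0.2 -2.8] t 4.9
[-0.58  0.68  1.66  0.76  1.49 -0.92] [0.5014 0.0414 0.068 ] [ 0.006  0.816 -0.578]
[ 0.5161 -0.1256  0.0949] [ 0.252 -0.518 -0.817] [0.903 0.429 0.007] [-0.225  0.421  1.819 -0.822  0.659 -0.062] 4.95
[ 0.5161 -0.1261  0.0932] [ 0.253 -0.518 -0.817] [0.903 0.429 0.007] [-0.226  0.424  1.821 -0.828  0.655 -0.056] 5.0
```

View pics/s5.png

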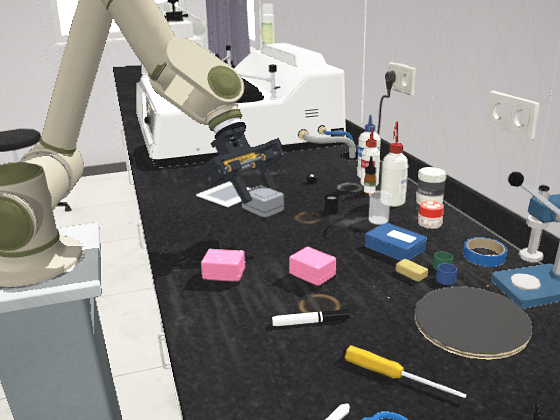

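Request:
play_rows --steps '[{"xyz": [0, 1.5, 1], "delta_rot": [5, 1.1, -1.1], "hand": -0.5}, {"xyz": [0, 1.7, 0.5], "delta_rot": [8, 1.8, -1.8], "hand": -0.5}, {"xyz": [0, 1.7, 0], "delta_rot": [8, 1.8, -1.8], "hand": -0.5}, {"xyz": [-0.2, 1.7, 0], "delta_rot": [8, 1.8, -1.8], "hand": -0.5}, {"xyz": [-0.2, 1.7, 0], "delta_rot": [8, 1.8, -1.8], "hand": -0.5}, {"xyz": [-0.2, 1.7, 0], "delta_rot": [8, 1.8, -1.8], "hand": -0.5}, {"xyz": [-0.2, 1.7, 0], "delta_rot": [8, 1.8, -1.8], "hand": -0.5}, {"xyz": [-0.2, 1.7, 0], "delta_rot": [8, 1.8, -1.8], "hand": -0.5}]'

```text
clock: 6.0
position: [0.4999, 0.009, 0.097]
tool_rot: [3.022, 1.062, 1.58]
contact_force: [-0.4, -0.4, -3.8]
opening: 0.0577
```

```bash
python3 go1.py .5 .03 .078 90
```

```text
pos [0.4999 0.009  0.097 ] shift cm [ 0.14  3.24 -2.9 ] rot [25.5  4.6 -6.1] ang 26.6 j [-0.48  0.49  1.61  0.46  1.33 -0.78] op 0.0577 F [-0.4 -0.4 -3.8] t 6.0
[-0.58  0.68  1.66  0.76  1.49 -0.92] [0.5014 0.0414 0.068 ] [ 0.006  0.816 -0.578]
```

Request:
play_rows --steps '[{"xyz": [0, 1.0, 0], "delta_rot": [8, 1.5, -1.8], "hand": -0.5}, {"xyz": [0, 0.8, 0], "delta_rot": [8, 1.5, -1.8], "hand": -0.5}, {"xyz": [0, 0.8, -1], "delta_rot": [6, 1, -1.5], "hand": -0.5}, {"xyz": [0, 0.5, -1], "delta_rot": [3, 0.5, -1], "hand": -0.5}, {"xyz": [0, 0, 0], "delta_rot": [0, 0, 0], "hand": -0.5}]'

```text
clock: 6.62
position: [0.496, 0.0369, 0.0667]
tool_rot: [-3.109, 0.618, 1.572]
contact_force: [0.5, 0.7, -2.6]
opening: 0.0575
```

```bash
python3 go1.py .5 .03 .04 90; python3 snap.py side s6; python3 snap.py wrist w6
```

```text
pos [0.496  0.0369 0.0667] shift cm [ 0.54  0.45 -3.67] rot [ 0.  -1.5  0.6] ang 1.6 j [-0.59  0.68  1.66  0.75  1.49 -0.9 ] op 0.0575 F [ 0.5  0.7 -2.6] t 6.62
[-0.58  0.75  1.67  0.77  1.42 -0.98] [0.5014 0.0414 0.03  ] [ 0.006  0.816 -0.578]
[0.4963 0.0368 0.0674] [-0.     0.815 -0.58 ] [ 1.    -0.017 -0.025] [-0.588  0.682  1.66   0.748  1.49  -0.899] 6.675
[0.4967 0.037  0.0683] [ 0.001  0.814 -0.58 ] [ 1.    -0.017 -0.023] [-0.587  0.681  1.66   0.748  1.491 -0.899] 6.725
```

View pics/s6.png

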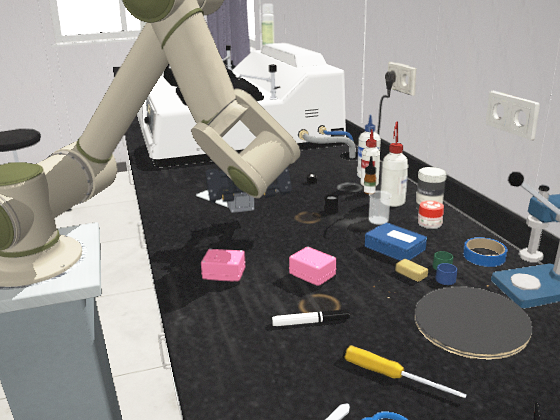

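View pics/w6.png

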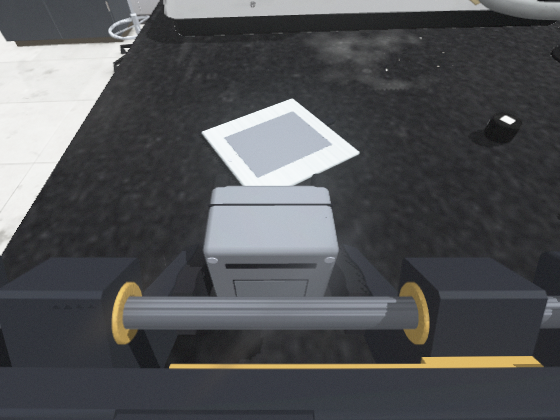

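Request:
play_rows --steps '[{"xyz": [0.2, 0.2, -0.7], "delta_rot": [0, -1.5, 0.6], "hand": -0.5}, {"xyz": [0.2, 0.2, -1], "delta_rot": [0, 0, 0], "hand": -0.5}, {"xyz": [0, 0, -1], "delta_rot": [0, 0, 0], "hand": -0.5}, {"xyz": [0, 0, -0.3], "delta_rot": [0, 0, 0], "hand": -0.5}, {"xyz": [0, 0, 0], "delta_rot": [0, 0, 0], "hand": -0.5}]'

```text
clock: 7.35
position: [0.5012, 0.0412, 0.0366]
tool_rot: [3.134, 0.623, 1.562]
contact_force: [-0.9, 1.0, -2.3]
opening: 0.0575
```

```bash
python3 go1.py .5 .03 .038 90
```

```text
pos [0.5012 0.0412 0.0366] shift cm [ 0.02  0.02 -0.86] rot [ 0.4  0.4 -0.2] ang 0.6 j [-0.58  0.74  1.67  0.76  1.43 -0.97] op 0.0575 F [-0.9  1.  -2.3] t 7.35
[-0.58  0.75  1.67  0.77  1.42 -0.98] [0.5014 0.0414 0.028 ] [ 0.006  0.816 -0.578]
```

Request:
play_rows --steps '[{"xyz": [0, 0, -0.4], "delta_rot": [0.3, 0.3, 0], "hand": -0.5}, {"xyz": [0, 0, -0.2], "delta_rot": [0, 0, 0], "hand": -0.5}, {"xyz": [0, 0, -0.1], "delta_rot": [0, 0, 0], "hand": -0.5}]'

```text
clock: 7.72
position: [0.5013, 0.0411, 0.0294]
tool_rot: [3.14, 0.618, 1.565]
contact_force: [0.6, -0.0, -2.5]
opening: 0.0578
```

Request:
play_rows --steps '[{"xyz": [0, 0, -0.1], "delta_rot": [0, 0, 0], "hand": -0.5}]'

```text
clock: 7.85
position: [0.5014, 0.041, 0.029]
tool_rot: [3.139, 0.617, 1.565]
contact_force: [-3.5, -5.1, 8.9]
opening: 0.0574
```

Request:
play_rows --steps '[{"xyz": [0, 0, -0.1], "delta_rot": [0, 0, 0], "hand": -0.5}]'

```text
clock: 7.98
position: [0.5013, 0.041, 0.029]
tool_rot: [3.138, 0.615, 1.565]
contact_force: [-3.1, -4.0, 9.2]
opening: 0.0577
```

```bash
python3 go1.py .5 .03 .038 90
```

```text
pos [0.5013 0.041  0.029 ] shift cm [ 0.01  0.04 -0.1 ] rot [-0.1  0.2 -0.2] ang 0.3 j [-0.58  0.75  1.67  0.77  1.43 -0.98] op 0.0577 F [-3.1 -4.   9.2] t 7.97
[-0.58  0.75  1.67  0.77  1.42 -0.98] [0.5014 0.0414 0.028 ] [ 0.006  0.816 -0.578]
```

Request:
play_rows --steps '[{"xyz": [0, 0, 0], "delta_rot": [0, 0, 0], "hand": -0.5}, {"xyz": [0, 0, 0], "delta_rot": [0, 0, 0], "hand": 0.4}, {"xyz": [0, 0, 0], "delta_rot": [0, 0, 0], "hand": 0.7}, {"xyz": [0, 0, 0], "delta_rot": [0, 0, 0], "hand": 1}, {"xyz": [0, 0, 0], "delta_rot": [0, 0, 0], "hand": 1}]'

```text
clock: 8.6
position: [0.5015, 0.0412, 0.0295]
tool_rot: [3.137, 0.615, 1.564]
contact_force: [-0.3, -1.0, 0.2]
opening: 0.0874
```

```bash
python3 snap.py wrist w7; python3 go1.py .5 .03 .038 90
```

```text
[0.5015 0.0412 0.0295] [ 0.005  0.817 -0.577] [ 1.    -0.004  0.003] [-0.578  0.753  1.671  0.767  1.426 -0.982] 8.65
pos [0.5015 0.0412 0.0295] shift cm [-0.01  0.02 -0.15] rot [-0.1  0.2 -0.2] ang 0.3 j [-0.58  0.75  1.67  0.77  1.43 -0.98] op 0.0879 F [ 0.4  0.1 -1.6] t 8.65
[-0.58  0.75  1.67  0.77  1.42 -0.98] [0.5014 0.0414 0.028 ] [ 0.006  0.816 -0.578]
```

View pics/w7.png

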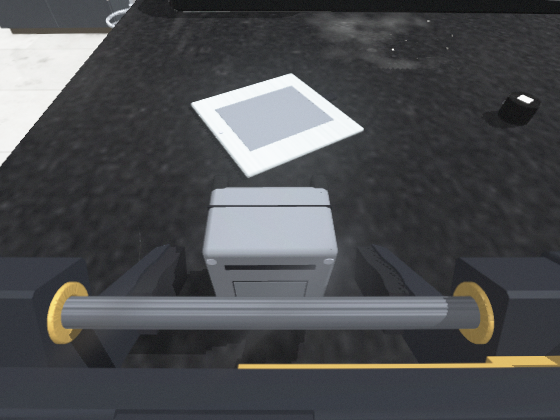

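Request:
play_rows --steps '[{"xyz": [0, -1.3, 0.95], "delta_rot": [0, 0, 0], "hand": 1}, {"xyz": [0, -2.8, 2], "delta_rot": [0, 0, 0], "hand": 1}, {"xyz": [0, -2.8, 2.2], "delta_rot": [0, 0, 0], "hand": 1}, {"xyz": [0, -1, 5], "delta_rot": [-5, 0, 0], "hand": 1}, {"xyz": [0, 1, 5], "delta_rot": [-9, 0, 0], "hand": 1}, {"xyz": [0, 4, 4], "delta_rot": [-10, 0, 0], "hand": 1}, {"xyz": [0, 4, 0], "delta_rot": [-10, 0, 0], "hand": 1}, {"xyz": [0, 4, 0], "delta_rot": [-10, 0, 0], "hand": 1}]'

```text
clock: 9.65
position: [0.5025, 0.0817, 0.2326]
tool_rot: [3.015, 1.406, 1.426]
contact_force: [0.5, -0.6, -0.9]
opening: 0.0883
```

```bash
python3 snap.py wrist w8; python3 snap.py top t8; python3 go.py .5 .03 .041 45 90 .12
```

```text
[0.5012 0.0908 0.2343] [ 0.025  0.159 -0.987] [ 1.    -0.008  0.024] [-0.145  0.272  1.403  0.162  1.466 -0.156] 9.7
[0.5012 0.0883 0.2333] [ 0.022  0.166 -0.986] [ 1.    -0.007  0.021] [-0.154  0.273  1.405  0.169  1.469 -0.166] 9.75
pos [0.5012 0.0883 0.2333] shift cm [ -0.12   1.31 -12.09] rot [-54.6   1.3  -0.2] ang 54.6 j [-0.15  0.27  1.4   0.17  1.47 -0.17] op 0.0882 F [-0.7 -0.2  0.6] t 9.75
ik [array([ 0.33,  0.62,  1.45, -0.74,  1.43,  0.58]), np.float64(0.0)]
```

View pics/w8.png

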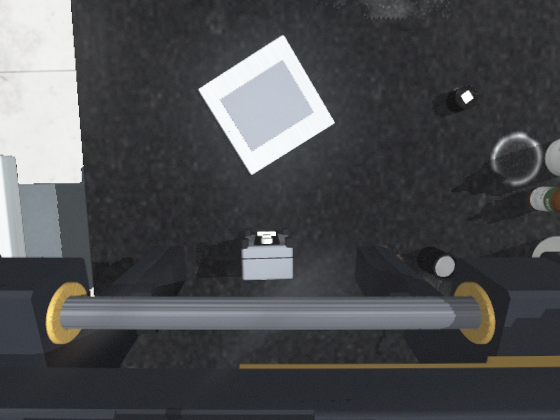

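View pics/t8.png

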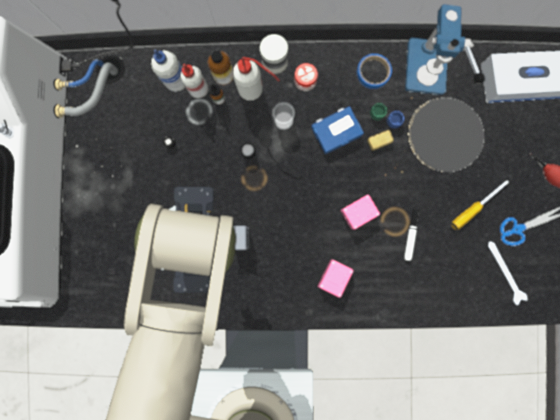

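```bash
python3 - <<'E'
from h import *
im=cv2.imread("pics/w8.png"); z=np.load("pics/w8c.npz"); c=[z[k] for k in z.files]
g=im.max(2)
def box(m,zp,n):
    cs,_=cv2.findContours(m.astype(np.uint8),0,1); p=max(cs,key=cv2.contourArea).reshape(-1,2)
    w=onplane(c,p,zp)[:,:2]*1000; r=cv2.minAreaRect(w.astype(np.float32)); print(n,r)
for t in (110,150):
    m=np.zeros(g.shape,bool); m[25:185,190:345]=g[25:185,190:345]>t; box(m,.005,'plate')
m=np.zeros(g.shape,np.uint8); s=im[60:160,215:320].astype(int); m[60:160,215:320]=((s.max(2)>120)&(s.max(2)<205))
m=cv2.erode(m,np.ones((3,3))); n,l,st,_=cv2.connectedComponentsWithStats(m); i=1+st[1:,4].argmax(); box(l==i,.005,'inner')
# pendant
m=np.zeros(g.shape,bool); m[225:290,225:310]=g[225:290,225:310]>110; 
d=np.load("pics/w8d.npy"); P=cloud(c,d); mm=np.zeros(g.shape,bool); mm[225:290,225:310]=1; mm&=(P[...,2]>.065)&(P[...,2]<.085)
w=P[mm][:,:2]*1000; print(mm.sum(),cv2.minAreaRect(w.astype(np.float32)),np.median(P[mm],0))
cv2.imwrite('pics/w8c.png',cv2.resize(im[210:300,210:330],(800,600),interpolation=cv2.INTER_CUBIC))
E
```

```text
plate ((504.53363037109375, 213.461181640625), (130.51344299316406, 130.09161376953125), 30.608882904052734)
plate ((504.6539001464844, 213.38217163085938), (129.58815002441406, 129.6721649169922), 30.628332138061523)Traceback (most recent call last):
  File "<stdin>", line 10, in <module>
ValueError: attempt to get argmax of an empty sequence
```

```bash
python3 - <<'E'
from h import *
im=cv2.imread("pics/w8.png"); z=np.load("pics/w8c.npz"); c=[z[k] for k in z.files]
g=im.max(2)
d=np.load("pics/w8d.npy"); P=cloud(c,d); mm=np.zeros(g.shape,bool); mm[225:290,225:310]=1; mm&=(P[...,2]>.071)&(P[...,2]<.081)
w=P[mm][:,:2]*1000; print(mm.sum(),cv2.minAreaRect(w.astype(np.float32)),np.median(P[mm],0),w.min(0),w.max(0))
cv2.imwrite('pics/w8c.png',np.vstack([cv2.resize(im[220:290,220:320],(500,350),interpolation=cv2.INTER_CUBIC)]))
s=im[60:160,215:320]; print(im[100,260],im[60,285],im[100,215])
E
```

```text
1847 ((500.4449462890625, 28.663251876831055), (57.42342758178711, 48.20802307128906), 0.1372448205947876) [0.50053665 0.02699707 0.07602615] [471.70465136   4.50052608] [529.11077144  52.82507111]
[210 200 192] [250 249 245] [251 250 248]
```

View pics/w8c.png

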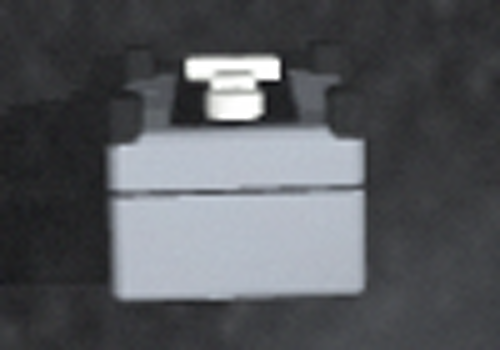

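```bash
python3 go.py .5004 .030 .041 50 90 .09; python3 go.py .5004 .030 .041 50 90 0
```

```text
pos [0.5012 0.0883 0.2333] shift cm [ -0.08  -0.39 -14.67] rot [-59.6   1.3  -0.3] ang 59.6 j [-0.15  0.27  1.4   0.17  1.47 -0.17] op 0.0882 F [-0.7 -0.2  0.6] t 9.75
ik [array([ 0.33,  0.68,  1.49, -0.82,  1.42,  0.66]), np.float64(0.0)]
pos [0.5012 0.0883 0.2333] shift cm [ -0.08  -7.28 -20.45] rot [-59.6   1.3  -0.3] ang 59.6 j [-0.15  0.27  1.4   0.17  1.47 -0.17] op 0.0882 F [-0.7 -0.2  0.6] t 9.75
ik [array([ 0.21,  0.74,  1.62, -0.92,  1.23,  0.74]), np.float64(0.0)]
```

Request:
play_rows --steps '[{"xyz": [0, 1, 0], "delta_rot": [-6, 0.2, 0], "hand": 1}, {"xyz": [0, 1, -1], "delta_rot": [-9, 0.2, 0], "hand": 1}, {"xyz": [0, 0.5, -2], "delta_rot": [-9.5, 0.2, 0], "hand": 1}, {"xyz": [0, 0, -2], "delta_rot": [-9.5, 0.2, 0], "hand": 1}, {"xyz": [0, 0, -3], "delta_rot": [-9.5, 0.2, 0], "hand": 1}, {"xyz": [0, 0, -3], "delta_rot": [-9.5, 0.2, 0], "hand": 1}, {"xyz": [0, 0, -2], "delta_rot": [-6, 0.2, 0], "hand": 1}, {"xyz": [0, 0, 0], "delta_rot": [0, 0, 0], "hand": 1}]'

```text
clock: 10.75
position: [0.5032, 0.1058, 0.105]
tool_rot: [0.007, 0.675, -1.572]
contact_force: [0.4, -0.3, 1.6]
opening: 0.088
```

```bash
python3 go.py .5004 .030 .041 50 90 .09; python3 go.py .5004 .030 .041 50 90 0;  python3 snap.py wrist w9
```

```text
pos [0.5032 0.1058 0.105 ] shift cm [-0.28 -2.14 -1.83] rot [1.3 0.3 0.3] ang 1.4 j [ 0.37  0.68  1.43 -0.82  1.49  0.65] op 0.088 F [ 0.4 -0.3  1.6] t 10.75
ik [array([ 0.33,  0.68,  1.49, -0.82,  1.42,  0.66]), np.float64(0.0)]
pos [0.5032 0.1058 0.105 ] shift cm [-0.28 -9.04 -7.62] rot [1.3 0.3 0.3] ang 1.4 j [ 0.37  0.68  1.43 -0.82  1.49  0.65] op 0.088 F [ 0.4 -0.3  1.6] t 10.75
ik [array([ 0.21,  0.74,  1.62, -0.92,  1.23,  0.74]), np.float64(0.0)]
[0.5038 0.1056 0.1064] [ 0.    -0.78  -0.626] [ 1.    -0.006  0.008] [ 0.371  0.679  1.428 -0.817  1.494  0.648] 10.8
```

View pics/w9.png

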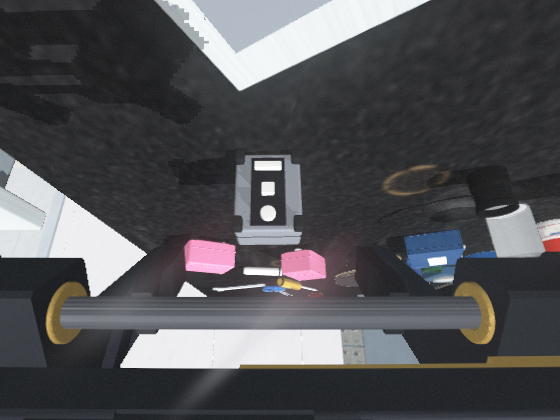

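Request:
play_rows --steps '[{"xyz": [-0.2, -1, -0.8], "delta_rot": [1, 0.3, 0.3], "hand": 1}, {"xyz": [-0.1, -2, -1.7], "delta_rot": [0, 0, 0], "hand": 1}, {"xyz": [0, -2.2, -1.8], "delta_rot": [0, 0, 0], "hand": 1}, {"xyz": [0, -2.2, -1.8], "delta_rot": [0, 0, 0], "hand": 1}, {"xyz": [0, -1, -1], "delta_rot": [0, 0, 0], "hand": 1}, {"xyz": [0, 0, 0], "delta_rot": [0, 0, 0], "hand": 1}]'

```text
clock: 11.55
position: [0.5054, 0.0145, 0.045]
tool_rot: [0.031, 0.71, -1.566]
contact_force: [-0.5, 0.3, 0.8]
opening: 0.0882
```

```bash
python3 go.py .5004 .030 .041 50 90 0
```

```text
pos [0.5054 0.0145 0.045 ] shift cm [-0.5   0.09 -1.62] rot [-0.7  1.3  0.9] ang 1.7 j [ 0.21  0.71  1.6  -0.9   1.24  0.73] op 0.0882 F [-0.5  0.3  0.8] t 11.55
ik [array([ 0.21,  0.74,  1.62, -0.92,  1.23,  0.74]), np.float64(0.0)]
```

Request:
play_rows --steps '[{"xyz": [-0.4, 0.1, -0.5], "delta_rot": [-0.5, 1, 0.7], "hand": 1}, {"xyz": [-0.2, 0, -0.8], "delta_rot": [0, 0.3, 0.2], "hand": 1}, {"xyz": [0, 0, -0.4], "delta_rot": [0, 0, 0], "hand": 1}, {"xyz": [0, 0, 0], "delta_rot": [0, 0, 0], "hand": 1}]'

```text
clock: 12.05
position: [0.4999, 0.0172, 0.0284]
tool_rot: [0.003, 0.702, -1.566]
contact_force: [-0.0, -0.6, 0.4]
opening: 0.0883
```

```bash
python3 go.py .5004 .030 .041 50 90 0
```

```text
pos [0.4999 0.0172 0.0284] shift cm [ 0.05 -0.18  0.04] rot [-0.2  0.1 -0.2] ang 0.3 j [ 0.22  0.74  1.62 -0.92  1.22  0.74] op 0.0883 F [-0.  -0.6  0.4] t 12.05
ik [array([ 0.21,  0.74,  1.62, -0.92,  1.23,  0.74]), np.float64(0.0)]
```

Request:
play_rows --steps '[{"xyz": [0.05, -0.2, 0], "delta_rot": [0, 0, 0], "hand": 0.5}, {"xyz": [0, 0, 0], "delta_rot": [0, 0, 0], "hand": 0.4}, {"xyz": [0, 0, 0], "delta_rot": [0, 0, 0], "hand": 0.3}, {"xyz": [0, 0, 0], "delta_rot": [0, 0, 0], "hand": 0}, {"xyz": [0, 0, 0], "delta_rot": [0, 0, 0], "hand": -0.5}, {"xyz": [0, 0, 0], "delta_rot": [0, 0, 0], "hand": -0.5}]' --force 25

```text
clock: 12.8
position: [0.5007, 0.0153, 0.0286]
tool_rot: [0.004, 0.702, -1.565]
contact_force: [0.6, -0.8, -0.7]
opening: 0.0576
```

```bash
python3 go.py .5004 .030 .041 50 90 0
```

```text
pos [0.5007 0.0153 0.0286] shift cm [-0.03  0.02  0.02] rot [-0.2  0.2 -0.2] ang 0.3 j [ 0.21  0.74  1.62 -0.92  1.22  0.74] op 0.0576 F [ 0.6 -0.8 -0.7] t 12.8
ik [array([ 0.21,  0.74,  1.62, -0.92,  1.23,  0.74]), np.float64(0.0)]
```

```bash
cat > stand2.py <<'E'
from h import *
s,p,M=state()
yp=-M[:,1].copy(); yp[2]=0; yp/=np.linalg.norm(yp); Rp=np.c_[Z,yp,np.cross(Z,yp)]
C=np.array([p[0]-.0*M[0,0],.0287,.038])
np.savez('grip2.npz',rel=Rp.T@M,g=Rp.T@(p-C)); print((Rp.T@M).round(3),(Rp.T@(p-C)*1000).round(1))
E
cat > go2.py <<'E'
from h import *
import sys
x,y,z,w=[float(v) for v in sys.argv[1:5]]
n=np.load('grip2.npz'); xp=-az(w)
Rp=np.c_[xp,np.cross(-Z,xp),-Z]
T=Rp@n['rel']; p=np.array([x,y,z])+Rp@n['g']; todo(p,T); print(np.round(ik(p,T)[0],2), p.round(4), T[:,0].round(3))
E
python3 stand2.py; python3 go2.py .505 .2134 .109 210.6; python3 go2.py .505 .2134 .109 120.6
```

```text
[[-0.646  0.003  0.764]
 [-0.002 -1.     0.002]
 [ 0.764  0.     0.646]] [-9.4  0.  13.4]
pos [0.5007 0.0153 0.0286] shift cm [-0.38 19.33  6.69] rot [51.8 91.2 91. ] ang 138.9 j [ 0.21  0.74  1.62 -0.92  1.22  0.74] op 0.0576 F [ 0.6 -0.8 -0.7] t 12.8
[ 0.27  0.82  1.   -0.19  2.   -1.85] [0.4969 0.2086 0.0956] [-0.557 -0.327 -0.764]
pos [0.5007 0.0153 0.0286] shift cm [-0.05 20.62  6.69] rot [87.6 24.1 23.8] ang 93.9 j [ 0.21  0.74  1.62 -0.92  1.22  0.74] op 0.0576 F [ 0.6 -0.8 -0.7] t 12.8
[-0.09  0.64  1.41  0.55  1.55 -0.76] [0.5002 0.2215 0.0956] [-0.327  0.557 -0.764]
```

```bash
python3 - <<'E'
from h import *
s,p0,M0=state(); n=np.load('grip2.npz'); xp=-az(210.6); Rp=np.c_[xp,np.cross(-Z,xp),-Z]
T=Rp@n['rel']; p1=np.array([.505,.2134,.129])+Rp@n['g']; p0=p0+Z*.09
rv=R.from_matrix(T@M0.T).as_rotvec(); q=np.array(s['joints'])
for f in np.linspace(0,1,9):
    Tm=R.from_rotvec(rv*f).as_matrix()@M0
    q,e=ik(p0+(p1-p0)*f,Tm,[q]); print(round(f,2),q.round(2),round(e,4),Tm[:,0].round(2))
E
```

```text
0.0 [ 0.21  0.59  1.56 -0.87  1.35  0.58] 0.0 [ 0.   -0.76 -0.65]
0.12 [ 0.22  0.56  1.54 -0.76  1.32  0.24] 0.0 [ 0.01 -0.68 -0.73]
0.25 [ 0.21  0.54  1.5  -0.64  1.33 -0.11] 0.0 [-0.01 -0.6  -0.8 ]
0.38 [ 0.21  0.54  1.45 -0.52  1.38 -0.45] 0.0 [-0.07 -0.51 -0.86]
0.5 [ 0.2   0.56  1.37 -0.41  1.47 -0.77] 0.0 [-0.15 -0.43 -0.89]
0.62 [ 0.21  0.6   1.29 -0.32  1.59 -1.07] 0.0 [-0.25 -0.37 -0.89]
0.75 [ 0.22  0.66  1.19 -0.25  1.73 -1.35] 0.0 [-0.36 -0.33 -0.87]
0.88 [ 0.24  0.73  1.09 -0.21  1.88 -1.61] 0.0 [-0.46 -0.32 -0.83]
1.0 [ 0.27  0.8   0.98 -0.19  2.03 -1.86] 0.0 [-0.56 -0.33 -0.76]
```

Request:
play_rows --steps '[{"xyz": [0, 0, 1.5], "delta_rot": [0, 0, 0], "hand": -0.5}, {"xyz": [0, 0, 3], "delta_rot": [0, 0, 0], "hand": -0.5}, {"xyz": [0, 0.5, 3], "delta_rot": [0, 0, 0], "hand": -0.5}, {"xyz": [0, 1, 2], "delta_rot": [2, 3.5, 3.5], "hand": -0.5}, {"xyz": [0, 1.2, 0.5], "delta_rot": [3.2, 5.7, 5.7], "hand": -0.5}, {"xyz": [0, 1.2, 0], "delta_rot": [3.2, 5.7, 5.7], "hand": -0.5}, {"xyz": [0, 1.2, 0], "delta_rot": [3.2, 5.7, 5.7], "hand": -0.5}, {"xyz": [0, 1.2, 0], "delta_rot": [3.2, 5.7, 5.7], "hand": -0.5}]'

```text
clock: 13.8
position: [0.498, 0.0809, 0.1362]
tool_rot: [-0.715, 0.972, -1.627]
contact_force: [0.9, -0.6, -3.3]
opening: 0.0576
```

```bash
 python3 go2.py .505 .2134 .109 210.6
```

```text
pos [0.498  0.0809 0.1362] shift cm [-0.11 12.77 -4.07] rot [36.3 64.  63.8] ang 97.4 j [ 0.23  0.51  1.46 -0.58  1.39 -0.26] op 0.0576 F [ 0.9 -0.6 -3.3] t 13.8
[ 0.27  0.82  1.   -0.19  2.   -1.85] [0.4969 0.2086 0.0956] [-0.557 -0.327 -0.764]
```

Request:
play_rows --steps '[{"xyz": [0, 1.3, 0], "delta_rot": [3.2, 5.7, 5.7], "hand": -0.5}, {"xyz": [0, 1.3, 0], "delta_rot": [3.2, 5.7, 5.7], "hand": -0.5}, {"xyz": [0, 1.3, 0], "delta_rot": [3.2, 5.7, 5.7], "hand": -0.5}, {"xyz": [0, 1.3, 0], "delta_rot": [3.2, 5.7, 5.7], "hand": -0.5}, {"xyz": [0, 1.3, 0], "delta_rot": [3.2, 5.7, 5.7], "hand": -0.5}, {"xyz": [0, 1.3, 0], "delta_rot": [3.2, 5.7, 5.7], "hand": -0.5}, {"xyz": [0, 1.3, 0], "delta_rot": [3.2, 5.7, 5.7], "hand": -0.5}, {"xyz": [0, 1.3, 0], "delta_rot": [3.2, 5.7, 5.7], "hand": -0.5}]'

```text
clock: 14.8
position: [0.4953, 0.1886, 0.1435]
tool_rot: [-2.629, 1.028, -2.481]
contact_force: [0.7, -0.7, -2.0]
opening: 0.0579
```

```bash
 python3 go2.py .505 .2134 .109 210.6
```

```text
pos [0.4953 0.1886 0.1435] shift cm [ 0.17  1.99 -4.79] rot [ 9.1 16.9 16.6] ang 25.4 j [ 0.25  0.67  1.1  -0.22  1.87 -1.48] op 0.0579 F [ 0.7 -0.7 -2. ] t 14.8
[ 0.27  0.82  1.   -0.19  2.   -1.85] [0.4969 0.2086 0.0956] [-0.557 -0.327 -0.764]
```

Request:
play_rows --steps '[{"xyz": [0, 0.7, 0], "delta_rot": [3.2, 5.7, 5.7], "hand": -0.5}, {"xyz": [0, 0.6, -1], "delta_rot": [3.2, 5.7, 5.7], "hand": -0.5}, {"xyz": [0, 0.2, -1.5], "delta_rot": [1.7, 3.5, 3.5], "hand": -0.5}, {"xyz": [0, 0, -1.5], "delta_rot": [0, 0, 0], "hand": -0.5}, {"xyz": [0, 0, 0], "delta_rot": [0, 0, 0], "hand": -0.5}]'

```text
clock: 15.42
position: [0.4951, 0.2048, 0.1048]
tool_rot: [-3.107, 0.89, -2.603]
contact_force: [0.6, 1.1, -2.1]
opening: 0.0578
```

```bash
 python3 go2.py .505 .2134 .029 210.6; python3 snap.py wrist w10; python3 snap.py top t10
```

```text
pos [0.4951 0.2048 0.1048] shift cm [ 0.19  0.38 -8.93] rot [0.5 1.7 1.1] ang 2.1 j [ 0.26  0.8   1.02 -0.19  1.98 -1.83] op 0.0578 F [ 0.6  1.1 -2.1] t 15.43
[ 0.27  0.91  1.06 -0.18  1.85 -1.82] [0.4969 0.2086 0.0156] [-0.557 -0.327 -0.764]
[0.4954 0.2049 0.1055] [-0.539 -0.323 -0.778] [-0.49   0.872 -0.022] [ 0.262  0.796  1.018 -0.189  1.982 -1.83 ] 15.475
[0.4955 0.2049 0.106 ] [-0.539 -0.322 -0.778] [-0.49   0.871 -0.022] [ 0.262  0.795  1.017 -0.189  1.982 -1.83 ] 15.525
```

View pics/w10.png

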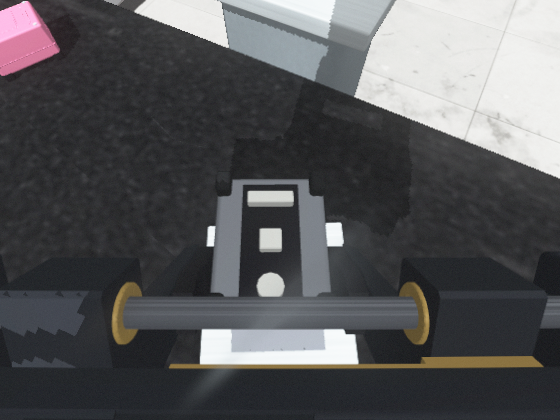

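View pics/t10.png

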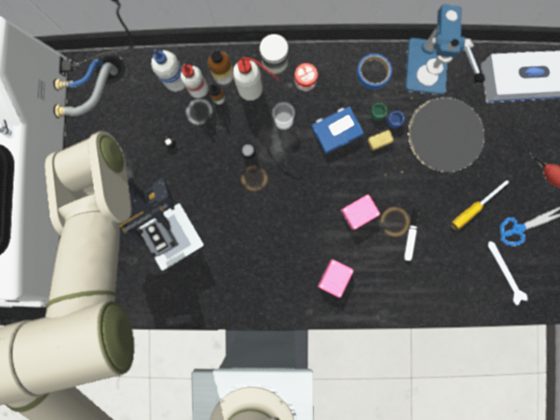

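Request:
play_rows --steps '[{"xyz": [0.2, 0.3, -1], "delta_rot": [0.5, 1.7, 1.1], "hand": -0.5}, {"xyz": [0, 0, -2.2], "delta_rot": [0, 0, 0], "hand": -0.5}, {"xyz": [0, 0, -2.2], "delta_rot": [0, 0, 0], "hand": -0.5}, {"xyz": [0, 0, -1.8], "delta_rot": [0, 0, 0], "hand": -0.5}, {"xyz": [0, 0, -0.4], "delta_rot": [0, 0, 0], "hand": -0.5}, {"xyz": [0, 0, 0], "delta_rot": [0, 0, 0], "hand": -0.5}]'

```text
clock: 16.27
position: [0.4987, 0.2086, 0.0285]
tool_rot: [3.138, 0.873, -2.61]
contact_force: [0.2, 0.6, -1.5]
opening: 0.0577
```

```bash
 python3 go2.py .505 .2134 .029 210.6
```

```text
pos [0.4987 0.2086 0.0285] shift cm [-0.18 -0.   -1.29] rot [-0.2  0.1 -0.2] ang 0.3 j [ 0.27  0.9   1.05 -0.18  1.87 -1.83] op 0.0577 F [ 0.2  0.6 -1.5] t 16.27
[ 0.27  0.91  1.06 -0.18  1.85 -1.82] [0.4969 0.2086 0.0156] [-0.557 -0.327 -0.764]
```

Request:
play_rows --steps '[{"xyz": [-0.1, 0, -0.6], "delta_rot": [0, 0, 0], "hand": -0.5}, {"xyz": [0, 0, -0.3], "delta_rot": [0, 0, 0], "hand": -0.5}, {"xyz": [0, 0, -0.1], "delta_rot": [0, 0, 0], "hand": -0.5}]'

```text
clock: 16.65
position: [0.4982, 0.2088, 0.0191]
tool_rot: [3.139, 0.875, -2.609]
contact_force: [-1.0, 1.4, -2.3]
opening: 0.0576
```

Request:
play_rows --steps '[{"xyz": [0, 0, -0.1], "delta_rot": [0, 0, 0], "hand": -0.5}]'

```text
clock: 16.77
position: [0.4983, 0.2088, 0.0182]
tool_rot: [3.139, 0.876, -2.609]
contact_force: [0.3, -0.4, -2.8]
opening: 0.0579
```

Request:
play_rows --steps '[{"xyz": [0, 0, -0.1], "delta_rot": [0, 0, 0], "hand": -0.5}]'

```text
clock: 16.9
position: [0.4984, 0.2088, 0.0172]
tool_rot: [3.139, 0.876, -2.609]
contact_force: [0.7, 0.4, -3.1]
opening: 0.0578
```

Request:
play_rows --steps '[{"xyz": [-0.05, 0, -0.1], "delta_rot": [0, 0, 0], "hand": -0.5}]'

```text
clock: 17.02
position: [0.4979, 0.2089, 0.0162]
tool_rot: [3.14, 0.876, -2.609]
contact_force: [-0.2, 0.5, -2.4]
opening: 0.058
```

Request:
play_rows --steps '[{"xyz": [0, 0, -0.1], "delta_rot": [0, 0, 0], "hand": -0.5}]'

```text
clock: 17.15
position: [0.4979, 0.2089, 0.0152]
tool_rot: [3.14, 0.876, -2.609]
contact_force: [0.8, 1.2, -0.4]
opening: 0.0575
```

Request:
play_rows --steps '[{"xyz": [0, 0, -0.1], "delta_rot": [0, 0, 0], "hand": -0.5}]'

```text
clock: 17.27
position: [0.498, 0.2089, 0.0149]
tool_rot: [3.14, 0.876, -2.609]
contact_force: [0.5, 2.7, 7.4]
opening: 0.0574
```

Seated. Relax, then release slowly.

Request:
play_rows --steps '[{"xyz": [0, 0, 0], "delta_rot": [0, 0, 0], "hand": -0.5}, {"xyz": [0, 0, 0], "delta_rot": [0, 0, 0], "hand": 0.35}, {"xyz": [0, 0, 0], "delta_rot": [0, 0, 0], "hand": 0.6}, {"xyz": [0, 0, 0], "delta_rot": [0, 0, 0], "hand": 1}, {"xyz": [0, 0, 0], "delta_rot": [0, 0, 0], "hand": 1}, {"xyz": [0, 0, 0], "delta_rot": [0, 0, 0], "hand": 1}]'

```text
clock: 18.02
position: [0.4979, 0.2088, 0.0152]
tool_rot: [3.14, 0.876, -2.608]
contact_force: [-0.9, 0.3, 0.3]
opening: 0.088
```

Request:
play_rows --steps '[{"xyz": [0.9, 0.5, 1.2], "delta_rot": [0, 0, 0], "hand": 1}, {"xyz": [2, 1.2, 2.6], "delta_rot": [0, 0, 0], "hand": 1}, {"xyz": [2, 1.2, 3], "delta_rot": [0, 0, 0], "hand": 1}, {"xyz": [0, 0, 4], "delta_rot": [0, 0, 0], "hand": 1}, {"xyz": [-1, -0.5, 4], "delta_rot": [3.5, -6, 0], "hand": 1}, {"xyz": [-2, -1, 3], "delta_rot": [4.5, -8, 0], "hand": 0}, {"xyz": [-2, -1, 1], "delta_rot": [4.5, -8, 0], "hand": -1}, {"xyz": [-1, -0.5, 0], "delta_rot": [3.5, -6, 0], "hand": -1}]'

```text
clock: 19.02
position: [0.4872, 0.2082, 0.2062]
tool_rot: [-3.074, 1.453, -2.542]
contact_force: [1.1, -0.5, 0.5]
opening: 0.0601
```

```bash
 python3 snap.py wrist w11; python3 snap.py top t11; python3 snap.py side s11
```

```text
[0.4849 0.2076 0.2066] [-0.095 -0.065 -0.993] [-0.508  0.861 -0.008] [ 0.204  0.401  1.283 -0.044  1.564 -1.897] 19.075
[0.4857 0.2077 0.2063] [-0.101 -0.068 -0.993] [-0.508  0.861 -0.007] [ 0.205  0.406  1.277 -0.046  1.572 -1.896] 19.125
[0.487  0.208  0.2057] [-0.104 -0.069 -0.992] [-0.508  0.861 -0.007] [ 0.205  0.41   1.272 -0.047  1.575 -1.896] 19.175
```

View pics/w11.png

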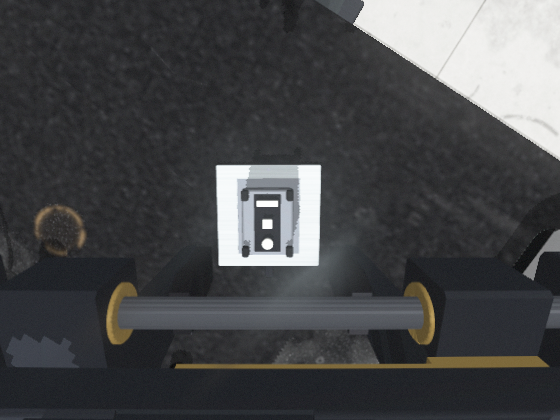

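View pics/s11.png

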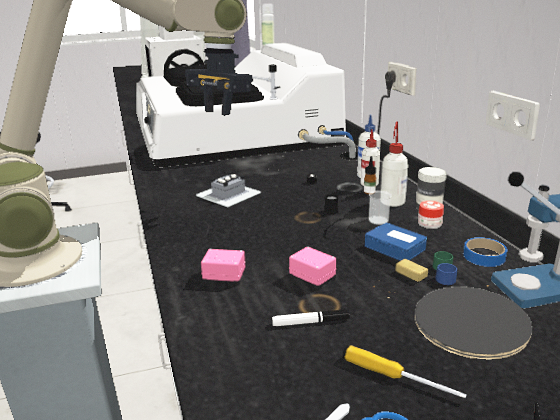

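View pics/t11.png

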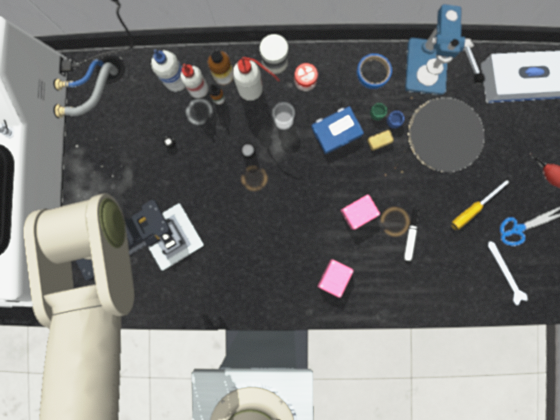

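Request:
play_rows --steps '[{"xyz": [0, 0, 0], "delta_rot": [0, 0, 0], "hand": -1}, {"xyz": [0, 0, 0], "delta_rot": [0, 0, 0], "hand": -1}, {"xyz": [0, 0, 0], "delta_rot": [0, 0, 0], "hand": -1}]'

```text
clock: 19.55
position: [0.4888, 0.2086, 0.204]
tool_rot: [-3.092, 1.442, -2.559]
contact_force: [-1.1, 0.6, -0.0]
opening: 0.0183
```

```bash
 python3 snap.py wrist w12; cat > keys.py <<'E'
from h import *
import sys
f=sys.argv[1]; im=cv2.imread(f"pics/{f}.png"); z=np.load(f"pics/{f}c.npz"); c=[z[k] for k in z.files]
g=im.min(2); d=np.load(f"pics/{f}d.npy"); P=cloud(c,d)
u0,u1,v0,v1=[int(v) for v in sys.argv[2:6]]
m=np.zeros(g.shape,np.uint8); m[v0:v1,u0:u1]=g[v0:v1,u0:u1]>200
n,l,st,ce=cv2.connectedComponentsWithStats(m)
for i in range(1,n):
    if 20<st[i,4]<900:
        print(ce[i].round(1),st[i].tolist(),onplane(c,[ce[i]],.051)[0].round(4),np.median(P[l==i][:,2]).round(4))
cs=np.zeros(g.shape,bool); cs[150:290,200:340]=1
cs&=(P[...,2]>.035)&(P[...,2]<.06)
w=P[cs][:,:2]*1000; print('case',cv2.minAreaRect(w.astype(np.float32)))
cs=np.zeros(g.shape,bool); cs[150:290,200:340]=(im.max(2)>150)[150:290,200:340]
cc,_=cv2.findContours(cs.astype(np.uint8),0,1); p=max(cc,key=cv2.contourArea).reshape(-1,2); w=onplane(c,p,.005)[:,:2]*1000; print('plate',cv2.minAreaRect(w.astype(np.float32)))
E
python3 keys.py w12 250 285 190 256; python3 keys.py w11 250 285 190 256
```

```text
[0.4887 0.2086 0.204 ] [-0.107 -0.071 -0.992] [-0.508  0.861 -0.006] [ 0.206  0.416  1.267 -0.047  1.578 -1.895] 19.6
[267.  203.5] [257, 201, 21, 6, 126] [0.4854 0.2014 0.051 ] 0.051
[267.  224.5] [263, 220, 9, 10, 90] [0.5055 0.2132 0.051 ] 0.051
[267.2 244.6] [262, 240, 11, 11, 95] [0.5251 0.225  0.051 ] 0.051
case ((504.8769226074219, 213.2661895751953), (75.31072235107422, 58.17483901977539), 30.733755111694336)
plate ((504.0684509277344, 213.129150390625), (127.96578979492188, 129.77796936035156), 30.67010498046875)
[267.  203.5] [257, 201, 21, 6, 126] [0.4857 0.2017 0.051 ] 0.051
[267. 224.] [263, 220, 9, 9, 81] [0.5055 0.2134 0.051 ] 0.051
[267.1 243.8] [262, 239, 11, 11, 94] [0.525  0.2249 0.051 ] 0.051
[267.3 254.5] [250, 254, 35, 2, 64] [0.5357 0.2314 0.051 ] 0.0059
case ((504.8233947753906, 213.0830078125), (75.22348022460938, 57.729190826416016), 31.171527862548828)
plate ((504.4356994628906, 213.3511505126953), (127.95667266845703, 129.91864013671875), 30.67174530029297)
```

View pics/w12.png

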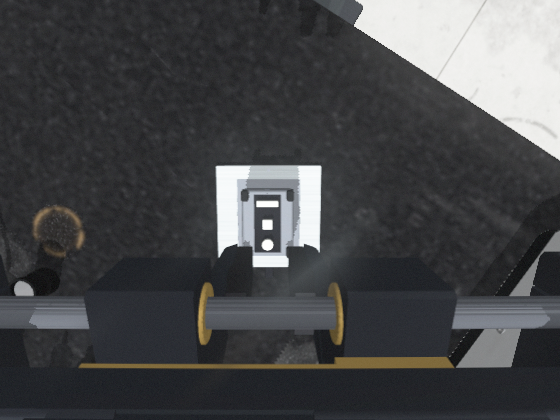

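```bash
cat > key.py <<'E'
from h import *
import sys
o=float(sys.argv[1])/1000; z=float(sys.argv[2])/1000
T=tool(-Z,az(120.7)); p=np.array([.505,.2133,z])+o*az(30.7); todo(p,T)
E
python3 key.py 23 75; python3 -c "
from h import *
T=tool(-Z,az(120.7))
for o in (.023,-.023,0): print(ik(np.array([.505,.2133,.047])+o*az(30.7),T,[[.2,.5,1.3,0,1.3,-1.9]]))"
```

```text
pos [0.4887 0.2086 0.204 ] shift cm [  3.61   1.64 -12.9 ] rot [ 4.1 -6.2  0.2] ang 7.4 j [ 0.21  0.42  1.27 -0.05  1.58 -1.9 ] op 0.0142 F [ 0.5 -0.2  0.4] t 19.6
(array([ 1.97673249e-01,  5.82261524e-01,  1.46950763e+00, -8.41553405e-12,
        1.08982350e+00, -1.90893916e+00]), np.float64(6.829810856234404e-11))
(array([ 1.67971106e-01,  5.19987661e-01,  1.60074880e+00, -1.98323301e-15,
        1.02085619e+00, -1.93864130e+00]), np.float64(9.020225799337615e-15))
(array([ 1.83445090e-01,  5.50850649e-01,  1.53596501e+00, -1.23616168e-16,
        1.05477700e+00, -1.92316732e+00]), np.float64(1.2752471309673988e-15))
```

Request:
play_rows --steps '[{"xyz": [1.2, 0.5, -1], "delta_rot": [2, -3.1, 0], "hand": -1}, {"xyz": [1.2, 0.5, -2], "delta_rot": [2.1, -3.1, 0.2], "hand": -1}, {"xyz": [1, 0.5, -3], "delta_rot": [0, 0, 0], "hand": -1}, {"xyz": [0.2, 0.1, -2], "delta_rot": [0, 0, 0], "hand": -1}, {"xyz": [0, 0, -0.5], "delta_rot": [0, 0, 0], "hand": -1}, {"xyz": [0, 0, 0], "delta_rot": [0, 0, 0], "hand": -1}]'

```text
clock: 20.35
position: [0.5271, 0.2257, 0.1157]
tool_rot: [0.141, 1.567, 0.678]
contact_force: [-0.1, 0.2, 0.9]
opening: 0.0004
```

```bash
python3 key.py 23 75
```

```text
pos [0.5271 0.2257 0.1157] shift cm [-0.24 -0.07 -4.07] rot [-0.1  0.2 -0.1] ang 0.2 j [ 0.2   0.5   1.38  0.    1.25 -1.91] op 0.0004 F [-0.1  0.2  0.9] t 20.35
```

Request:
play_rows --steps '[{"xyz": [-0.2, -0.1, -1], "delta_rot": [0, 0, 0], "hand": -1}, {"xyz": [0, 0, -2], "delta_rot": [0, 0, 0], "hand": -1}, {"xyz": [0, 0, -1], "delta_rot": [0, 0, 0], "hand": -1}, {"xyz": [0, 0, -0.1], "delta_rot": [0, 0, 0], "hand": -1}, {"xyz": [0, 0, 0], "delta_rot": [0, 0, 0], "hand": -1}]'

```text
clock: 20.98
position: [0.5259, 0.2248, 0.0755]
tool_rot: [-0.15, 1.563, 0.387]
contact_force: [0.3, 0.4, -0.4]
opening: 0.0006
```

```bash
python3 key.py 23 54; python3 snap.py side s13; python3 snap.py wrist w13; python3 -c "
import cv2,numpy as np
a=cv2.imread('pics/s13.png')[150:230,170:290]; b=cv2.imread('pics/w13.png')[130:310,130:410]
cv2.imwrite('pics/c13.png',np.vstack([cv2.resize(a,(450,300),interpolation=2),cv2.resize(b,(450,290))]))"
```

```text
pos [0.5259 0.2248 0.0755] shift cm [-0.11  0.03 -2.15] rot [-0.2  0.4 -0.1] ang 0.4 j [ 0.2   0.54  1.44  0.    1.15 -1.91] op 0.0006 F [ 0.3  0.4 -0.4] t 20.98
[0.5259 0.2248 0.0756] [ 0.007  0.003 -1.   ] [-0.512  0.859 -0.001] [ 0.196  0.545  1.442  0.002  1.147 -1.912] 21.025
[0.5259 0.2248 0.0756] [ 0.007  0.003 -1.   ] [-0.512  0.859 -0.001] [ 0.196  0.545  1.442  0.002  1.147 -1.912] 21.075
```

View pics/c13.png

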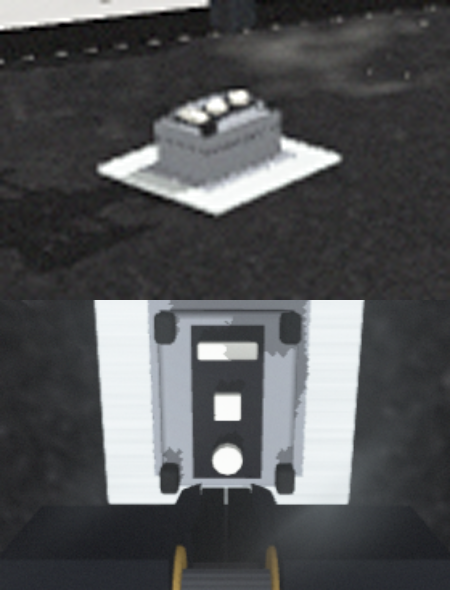

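```bash
python3 - <<'E'
from h import *
for n,f in (('side','s13'),('wrist','w13'),('side','s11'),('side','s1')):
    z=np.load(f"pics/{f}c.npz"); c=[z[k] for k in z.files]
    for nm,P in (('tcp13',[.5259,.2248,.0756]),('tcp11',[.4857,.2077,.2063]),('tcp1',[.4724,-.0497,.1243]),('ctr',[.505,.2133,.053])): print(f,nm,proj(c,P).round(1))
E
```

```text
s13 tcp13 [[233.3 166. ]]
s13 tcp11 [[217.1 123. ]]
s13 tcp1 [[237.4 185.8]]
s13 ctr [[227.4 175.9]]
w13 tcp13 [[270.3 243.9]]
w13 tcp11 [[307.2 300.9]]
w13 tcp1 [[-378.1 -243.3]]
w13 ctr [[271.6 196.8]]
s11 tcp13 [[233.3 166. ]]
s11 tcp11 [[217.1 123. ]]
s11 tcp1 [[237.4 185.8]]
s11 ctr [[227.4 175.9]]
s1 tcp13 [[233.3 166. ]]
s1 tcp11 [[217.1 123. ]]
s1 tcp1 [[237.4 185.8]]
s1 ctr [[227.4 175.9]]
```

View pics/s13.png

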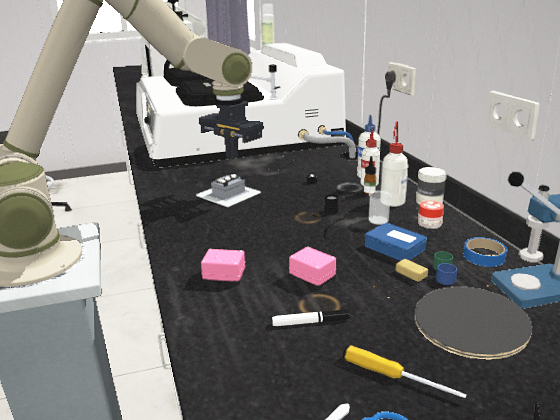

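View pics/w13.png

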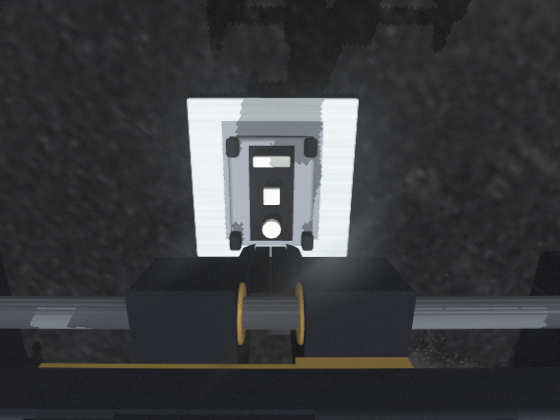

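```bash
python3 - <<'E'
from h import *
z=np.load(f"pics/s13c.npz"); c=[z[k] for k in z.files]; P=cloud(c,np.load("pics/s13d.npy"))
for v in range(146,182,3): print(v,P[v,230].round(3),P[v,233].round(3),P[v,236].round(3))
E
```

```text
146 [0.518 0.213 0.138] [0.524 0.203 0.14 ] [0.534 0.21  0.137]
149 [0.517 0.214 0.129] [0.523 0.202 0.132] [0.533 0.211 0.128]
152 [0.516 0.21  0.122] [0.524 0.208 0.121] [0.533 0.21  0.12 ]
155 [0.517 0.218 0.111] [0.523 0.209 0.113] [0.533 0.214 0.11 ]
158 [0.516 0.216 0.103] [0.524 0.211 0.103] [ 0.601  0.519 -0.001]
161 [ 0.575  0.497 -0.002] [ 0.585  0.496 -0.003] [ 0.596  0.497 -0.004]
164 [ 0.568  0.463 -0.   ] [ 0.578  0.466 -0.003] [ 0.588  0.465 -0.004]
167 [ 0.563  0.444 -0.004] [0.569 0.427 0.001] [ 0.58   0.434 -0.003]
170 [ 0.555  0.407 -0.001] [ 0.565  0.41  -0.003] [ 0.573  0.406 -0.003]
173 [0.52  0.248 0.048] [ 0.557  0.378 -0.001] [ 0.566  0.374 -0.001]
176 [0.518 0.238 0.042] [0.521 0.216 0.05 ] [0.534 0.235 0.041]
179 [0.511 0.209 0.045] [0.52  0.212 0.042] [0.528 0.21  0.042]
```

```bash
python3 - <<'E'
from h import *
for f,us in (('w13',(266,270,276)),('w12',(235,300)),('w11',(180,360))):
  z=np.load(f"pics/{f}c.npz"); c=[z[k] for k in z.files]; P=cloud(c,np.load(f"pics/{f}d.npy"))
  for u in us:
    print(f,u,[(v,P[v,u].round(3).tolist()) for v in range(242,290,4)])
E
```

```text
w13 266 [(242, [0.537, 0.228, 0.045]), (246, [0.554, 0.237, 0.005]), (250, [0.519, 0.218, 0.107]), (254, [0.519, 0.218, 0.112]), (258, [0.518, 0.218, 0.118]), (262, [0.519, 0.218, 0.121]), (266, [0.518, 0.218, 0.127]), (270, [0.518, 0.218, 0.13]), (274, [0.518, 0.218, 0.134]), (278, [0.518, 0.218, 0.136]), (282, [0.518, 0.218, 0.141]), (286, [0.518, 0.218, 0.143])]
w13 270 [(242, [0.535, 0.23, 0.045]), (246, [0.552, 0.24, 0.006]), (250, [0.517, 0.22, 0.109]), (254, [0.518, 0.22, 0.113]), (258, [0.518, 0.22, 0.117]), (262, [0.517, 0.219, 0.122]), (266, [0.519, 0.221, 0.122]), (270, [0.521, 0.222, 0.122]), (274, [0.522, 0.223, 0.122]), (278, [0.524, 0.223, 0.123]), (282, [0.526, 0.225, 0.122]), (286, [0.527, 0.226, 0.123])]
w13 276 [(242, [0.533, 0.234, 0.046]), (246, [0.55, 0.245, 0.004]), (250, [0.516, 0.222, 0.109]), (254, [0.516, 0.222, 0.113]), (258, [0.516, 0.222, 0.118]), (262, [0.516, 0.222, 0.122]), (266, [0.516, 0.222, 0.125]), (270, [0.516, 0.222, 0.13]), (274, [0.516, 0.222, 0.134]), (278, [0.516, 0.221, 0.138]), (282, [0.516, 0.222, 0.14]), (286, [0.516, 0.222, 0.143])]
w1
[... 762 characters left out ...]
-0.001]), (246, [0.597, 0.135, 0.001]), (250, [0.504, 0.167, 0.243]), (254, [0.503, 0.169, 0.248]), (258, [0.503, 0.17, 0.254]), (262, [0.503, 0.172, 0.258]), (266, [0.503, 0.173, 0.26]), (270, [0.504, 0.174, 0.262]), (274, [0.504, 0.175, 0.265]), (278, [0.503, 0.176, 0.269]), (282, [0.504, 0.177, 0.272]), (286, [0.503, 0.178, 0.275])]
w11 360 [(242, [0.474, 0.333, 0.001]), (246, [0.478, 0.335, 0.001]), (250, [0.459, 0.242, 0.244]), (254, [0.46, 0.241, 0.249]), (258, [0.461, 0.24, 0.253]), (262, [0.463, 0.24, 0.257]), (266, [0.464, 0.24, 0.259]), (270, [0.465, 0.24, 0.26]), (274, [0.466, 0.239, 0.265]), (278, [0.467, 0.239, 0.268]), (282, [0.467, 0.238, 0.272]), (286, [0.468, 0.237, 0.275])]
```

Request:
play_rows --steps '[{"xyz": [-0.1, 0, -0.7], "delta_rot": [-0.2, 0.4, 0], "hand": -1}, {"xyz": [0, 0, -0.6], "delta_rot": [0, 0, 0], "hand": -1}, {"xyz": [0, 0, -0.4], "delta_rot": [0, 0, 0], "hand": -1}, {"xyz": [0, 0, -0.2], "delta_rot": [0, 0, 0], "hand": -1}, {"xyz": [0, 0, 0], "delta_rot": [0, 0, 0], "hand": -1}]'

```text
clock: 21.7
position: [0.525, 0.2249, 0.0556]
tool_rot: [-1.485, 1.57, -0.948]
contact_force: [-0.3, 0.5, -0.0]
opening: 0.0007
```

```bash
python3 key.py 23 51
```

```text
pos [0.525  0.2249 0.0556] shift cm [-0.02  0.02 -0.46] rot [ 0.   0.  -0.1] ang 0.1 j [ 0.2   0.57  1.46 -0.    1.11 -1.91] op 0.0007 F [-0.3  0.5 -0. ] t 21.7
```

```bash
python3 snap.py side s14; python3 -c "
from h import *
z=np.load('pics/s14c.npz'); c=[z[k] for k in z.files]; P=cloud(c,np.load('pics/s14d.npy'))
for v in range(150,186,3): print(v,P[v,230].round(3),P[v,233].round(3),P[v,236].round(3))
a=cv2.imread('pics/s14.png')[120:210,170:290]; cv2.imwrite('pics/c14.png',cv2.resize(a,(720,540),interpolation=2))"
```

```text
[0.525  0.2249 0.0557] [ 0.001 -0.001 -1.   ] [-0.512  0.859 -0.001] [ 1.980e-01  5.710e-01  1.460e+00 -1.000e-03  1.109e+00 -1.910e+00] 21.75
150 [0.517 0.214 0.126] [0.523 0.204 0.128] [0.532 0.205 0.127]
153 [0.517 0.217 0.117] [0.523 0.204 0.12 ] [0.532 0.208 0.118]
156 [0.517 0.218 0.108] [0.523 0.205 0.111] [0.533 0.216 0.107]
159 [0.517 0.222 0.098] [0.523 0.208 0.102] [0.532 0.212 0.099]
162 [0.516 0.219 0.09 ] [0.522 0.206 0.094] [0.532 0.214 0.09 ]
165 [0.516 0.221 0.081] [0.522 0.209 0.084] [ 0.584  0.449 -0.001]
168 [ 0.56   0.43  -0.002] [ 0.568  0.425 -0.002] [ 0.578  0.425 -0.003]
171 [ 0.553  0.402 -0.002] [ 0.563  0.401 -0.003] [ 0.572  0.399 -0.004]
174 [0.519 0.244 0.046] [ 0.554  0.366 -0.   ] [ 0.564  0.367 -0.002]
177 [0.516 0.23  0.043] [0.521 0.216 0.047] [0.531 0.219 0.044]
180 [0.509 0.203 0.044] [0.518 0.204 0.042] [0.526 0.201 0.042]
183 [0.505 0.182 0.043] [0.515 0.19  0.039] [0.524 0.194 0.036]
```

View pics/c14.png

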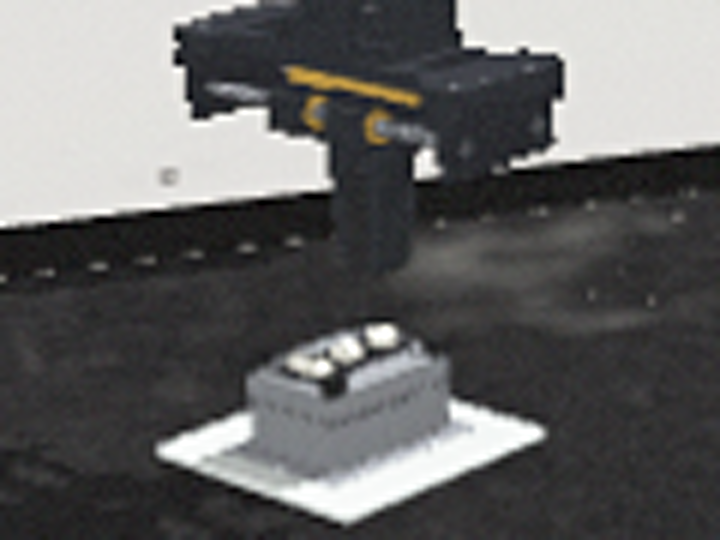

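Request:
play_rows --steps '[{"xyz": [0, 0, -0.2], "delta_rot": [0, 0, 0], "hand": -1}, {"xyz": [0, 0, -0.2], "delta_rot": [0, 0, 0], "hand": -1}]'

```text
clock: 22.0
position: [0.5252, 0.2249, 0.0518]
tool_rot: [-0.888, 1.569, -0.351]
contact_force: [0.0, 0.0, 0.7]
opening: 0.0002
```

Request:
play_rows --steps '[{"xyz": [0, 0, -0.15], "delta_rot": [0, 0, 0], "hand": -1}]'

```text
clock: 22.12
position: [0.5252, 0.2249, 0.0502]
tool_rot: [-0.866, 1.569, -0.329]
contact_force: [0.6, -0.8, -0.3]
opening: 0.0002
```

Request:
play_rows --steps '[{"xyz": [0, 0, -0.15], "delta_rot": [0, 0, 0], "hand": -1}]'

```text
clock: 22.25
position: [0.5252, 0.2249, 0.0486]
tool_rot: [-0.874, 1.569, -0.337]
contact_force: [-0.4, -0.3, 0.1]
opening: 0.0007
```

Request:
play_rows --steps '[{"xyz": [0, 0, -0.2], "delta_rot": [0, 0, 0], "hand": -1}, {"xyz": [0, 0, -0.2], "delta_rot": [0, 0, 0], "hand": -1}]'

```text
clock: 22.5
position: [0.5252, 0.2249, 0.0443]
tool_rot: [-0.872, 1.569, -0.335]
contact_force: [-0.5, 0.3, 0.5]
opening: 0.0003
```

Request:
play_rows --steps '[{"xyz": [0, 0, -0.2], "delta_rot": [0, 0, 0], "hand": -1}, {"xyz": [0, 0, -0.2], "delta_rot": [0, 0, 0], "hand": -1}]'

```text
clock: 22.75
position: [0.5252, 0.2249, 0.04]
tool_rot: [-0.867, 1.569, -0.33]
contact_force: [0.6, 0.5, 0.1]
opening: 0.0004
```

Request:
play_rows --steps '[{"xyz": [0, 0, -0.2], "delta_rot": [0, 0, 0], "hand": -1}, {"xyz": [0, 0, -0.2], "delta_rot": [0, 0, 0], "hand": -1}]'

```text
clock: 23.0
position: [0.5252, 0.2249, 0.0357]
tool_rot: [-0.885, 1.569, -0.348]
contact_force: [-0.3, -0.3, 0.3]
opening: 0.0003
```

```bash
python3 key.py 23 30; python3 snap.py side s15; python3 -c "
from h import *
z=np.load('pics/s15c.npz'); c=[z[k] for k in z.files]; P=cloud(c,np.load('pics/s15d.npy'))
for v in range(156,182,2): print(v,P[v,228].round(3),P[v,230].round(3),P[v,233].round(3))
a=cv2.imread('pics/s15.png')[120:210,170:290]; cv2.imwrite('pics/c15.png',cv2.resize(a,(720,540),interpolation=2))"
```

```text
pos [0.5252 0.2249 0.0357] shift cm [-0.04  0.01 -0.57] rot [ 0.   0.1 -0.1] ang 0.1 j [ 0.2   0.6   1.48 -0.    1.06 -1.91] op 0.0003 F [-0.3 -0.3  0.3] t 23.0
[0.525  0.2249 0.0355] [ 0.001 -0.001 -1.   ] [-0.512  0.859 -0.001] [ 1.980e-01  5.980e-01  1.481e+00 -1.000e-03  1.062e+00 -1.910e+00] 23.05
156 [0.513 0.228 0.105] [0.518 0.225 0.106] [0.522 0.204 0.112]
158 [0.513 0.229 0.099] [0.517 0.218 0.102] [0.523 0.208 0.104]
160 [0.511 0.222 0.096] [0.516 0.216 0.097] [0.521 0.203 0.101]
162 [0.512 0.227 0.088] [0.516 0.218 0.091] [0.521 0.205 0.094]
164 [0.512 0.227 0.082] [0.516 0.219 0.085] [0.523 0.212 0.086]
166 [0.511 0.226 0.077] [0.515 0.216 0.08 ] [0.52  0.204 0.083]
168 [0.511 0.228 0.071] [0.515 0.22  0.073] [0.521 0.207 0.076]
170 [0.511 0.228 0.065] [0.516 0.223 0.066] [0.522 0.212 0.068]
172 [0.515 0.251 0.051] [0.514 0.216 0.063] [0.52  0.208 0.064]
174 [0.514 0.245 0.047] [0.52  0.248 0.045] [ 0.555  0.37  -0.001]
176 [0.512 0.237 0.044] [0.517 0.234 0.044] [0.523 0.223 0.047]
178 [0.505 0.207 0.049] [0.513 0.216 0.045] [0.521 0.217 0.043]
180 [0.506 0.211 0.042] [0.51  0.205 0.043] [0.518 0.204 0.043]
```

View pics/c15.png

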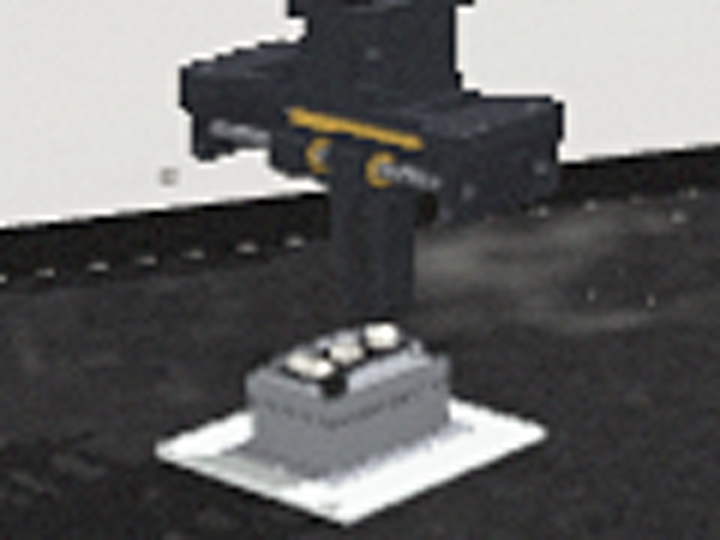

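Request:
play_rows --steps '[{"xyz": [0, 0, -0.2], "delta_rot": [0, 0, 0], "hand": -1}, {"xyz": [0, 0, -0.2], "delta_rot": [0, 0, 0], "hand": -1}, {"xyz": [0, 0, -0.2], "delta_rot": [0, 0, 0], "hand": -1}]'

```text
clock: 23.42
position: [0.5252, 0.2249, 0.0292]
tool_rot: [-0.943, 1.57, -0.406]
contact_force: [-0.7, 0.2, 0.5]
opening: 0.0006
```

Request:
play_rows --steps '[{"xyz": [0, 0, -0.1], "delta_rot": [0, 0, 0], "hand": -1}]'

```text
clock: 23.55
position: [0.5251, 0.2249, 0.028]
tool_rot: [-1.032, 1.57, -0.495]
contact_force: [-0.3, 0.1, -0.3]
opening: 0.0004
```

Request:
play_rows --steps '[{"xyz": [0, 0, -0.1], "delta_rot": [0, 0, 0], "hand": -1}]'

```text
clock: 23.68
position: [0.5251, 0.2249, 0.027]
tool_rot: [-1.024, 1.57, -0.487]
contact_force: [0.4, 0.2, -0.9]
opening: 0.001
```

Request:
play_rows --steps '[{"xyz": [0, 0, -0.1], "delta_rot": [0, 0, 0], "hand": -1}]'

```text
clock: 23.8
position: [0.5251, 0.2249, 0.0259]
tool_rot: [-1.003, 1.57, -0.466]
contact_force: [-0.1, -0.2, 0.2]
opening: 0.0001
```

Request:
play_rows --steps '[{"xyz": [0, 0, -0.1], "delta_rot": [0, 0, 0], "hand": -1}]'

```text
clock: 23.92
position: [0.5251, 0.2249, 0.0248]
tool_rot: [-0.952, 1.57, -0.415]
contact_force: [-0.0, 0.1, 0.3]
opening: 0.0003
```

Request:
play_rows --steps '[{"xyz": [0, 0, -0.1], "delta_rot": [0, 0, 0], "hand": -1}]'

```text
clock: 24.05
position: [0.5251, 0.2249, 0.0238]
tool_rot: [-0.95, 1.569, -0.413]
contact_force: [-0.6, 0.9, -0.3]
opening: 0.0003
```

Request:
play_rows --steps '[{"xyz": [0, 0, -0.1], "delta_rot": [0, 0, 0], "hand": -1}]'

```text
clock: 24.18
position: [0.5251, 0.2249, 0.0228]
tool_rot: [-0.947, 1.569, -0.41]
contact_force: [-0.1, -0.1, 2.9]
opening: 0.0005
```

Request:
play_rows --steps '[{"xyz": [0, 0, -0.1], "delta_rot": [0, 0, 0], "hand": -1}]'

```text
clock: 24.3
position: [0.5252, 0.2249, 0.022]
tool_rot: [-0.862, 1.569, -0.324]
contact_force: [-0.9, 0.4, 2.6]
opening: 0.0007
```

Request:
play_rows --steps '[{"xyz": [0, 0, -0.1], "delta_rot": [0, 0, 0], "hand": -1}]'

```text
clock: 24.42
position: [0.5252, 0.2249, 0.0211]
tool_rot: [-0.858, 1.569, -0.321]
contact_force: [-1.6, -0.7, 3.2]
opening: 0.0002
```

Request:
play_rows --steps '[{"xyz": [0, 0, -0.1], "delta_rot": [0, 0, 0], "hand": -1}]'

```text
clock: 24.55
position: [0.5252, 0.2249, 0.0203]
tool_rot: [-0.814, 1.569, -0.277]
contact_force: [-2.2, -1.4, 4.8]
opening: 0.0007
```

Request:
play_rows --steps '[{"xyz": [0, 0, -0.1], "delta_rot": [0, 0, 0], "hand": -1}]'

```text
clock: 24.68
position: [0.5252, 0.2249, 0.0195]
tool_rot: [-0.767, 1.569, -0.23]
contact_force: [-2.2, -0.2, 6.0]
opening: 0.0003
```

Request:
play_rows --steps '[{"xyz": [0, 0, -0.05], "delta_rot": [0, 0, 0], "hand": -1}]'

```text
clock: 24.8
position: [0.5252, 0.2249, 0.0191]
tool_rot: [-0.752, 1.569, -0.215]
contact_force: [-2.7, -0.9, 5.9]
opening: 0.0004
```

Request:
play_rows --steps '[{"xyz": [0, 0, -0.05], "delta_rot": [0, 0, 0], "hand": -1}]'

```text
clock: 24.92
position: [0.5252, 0.2249, 0.0189]
tool_rot: [-0.738, 1.568, -0.201]
contact_force: [-1.7, -1.8, 6.1]
opening: 0.0004
```

Request:
play_rows --steps '[{"xyz": [0, 0, -0.07], "delta_rot": [0, 0, 0], "hand": -1}]'

```text
clock: 25.05
position: [0.5253, 0.2249, 0.0185]
tool_rot: [-0.709, 1.568, -0.171]
contact_force: [-3.4, -0.4, 9.9]
opening: 0.0005
```

Request:
play_rows --steps '[{"xyz": [0, 0, -0.05], "delta_rot": [0, 0, 0], "hand": -1}]'

```text
clock: 25.18
position: [0.5253, 0.2249, 0.0185]
tool_rot: [-0.691, 1.568, -0.153]
contact_force: [-2.9, -2.1, 9.0]
opening: 0.0003
```

Request:
play_rows --steps '[{"xyz": [0, 0, 0.5], "delta_rot": [0, 0, 0], "hand": -1}, {"xyz": [0, 0, 1], "delta_rot": [0, 0, 0], "hand": -1}, {"xyz": [0, 0, 1.5], "delta_rot": [0, 0, 0], "hand": -1}, {"xyz": [-1, -0.6, 0.5], "delta_rot": [0, 0, 0], "hand": -1}, {"xyz": [-1.5, -0.9, 0], "delta_rot": [0, 0, 0], "hand": -1}, {"xyz": [-1, -0.6, 0], "delta_rot": [0, 0, 0], "hand": -1}, {"xyz": [-0.4, -0.2, 0], "delta_rot": [0, 0, 0], "hand": -1}, {"xyz": [0, 0, 0], "delta_rot": [0, 0, 0], "hand": -1}]'

```text
clock: 26.18
position: [0.4838, 0.2005, 0.056]
tool_rot: [-0.626, 1.567, -0.089]
contact_force: [-0.5, -0.5, 0.9]
opening: 0.0005
```

```bash
python3 key.py -23 26; python3 snap.py wrist w16; python3 -c "
import cv2
cv2.imwrite('pics/c16.png',cv2.resize(cv2.imread('pics/w16.png')[100:300,150:400],(750,600)))"; python3 keys.py w16 240 300 150 260
```

```text
pos [0.4838 0.2005 0.056 ] shift cm [ 0.14  0.11 -3.  ] rot [ 0.   0.2 -0.1] ang 0.2 j [ 0.17  0.5   1.6  -0.    1.04 -1.94] op 0.0005 F [-0.5 -0.5  0.9] t 26.18
[0.484  0.2006 0.0559] [ 0.004 -0.    -1.   ] [-0.512  0.859 -0.002] [ 1.670e-01  5.040e-01  1.598e+00 -1.000e-03  1.036e+00 -1.940e+00] 26.225
[267.5 229.5] [240, 221, 60, 32, 570] [0.4783 0.1952 0.051 ] 0.045
[270.1 241.4] [251, 237, 39, 12, 367] [0.4842 0.2006 0.051 ] 0.0508
case ((484.10821533203125, 200.91563415527344), (27.761972427368164, 58.209312438964844), 30.829042434692383)
plate ((484.737548828125, 200.35987854003906), (82.32719421386719, 110.49568176269531), 30.796907424926758)
```

View pics/c16.png

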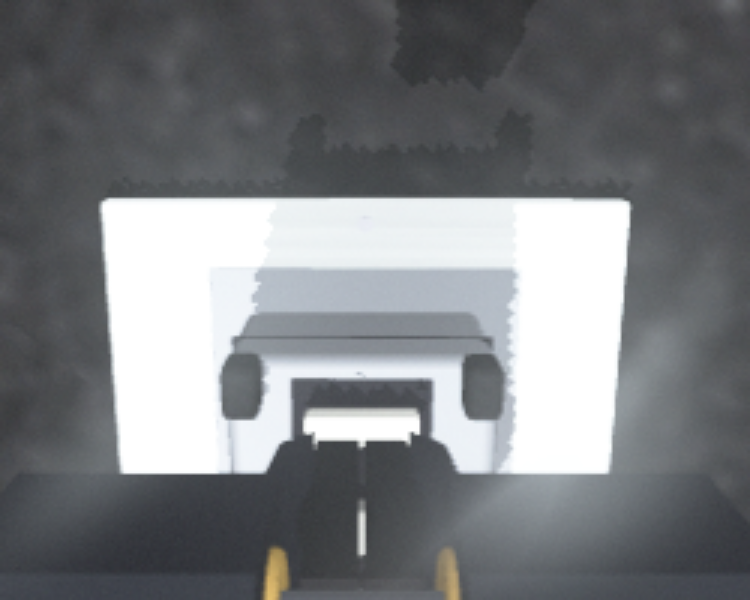

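Request:
play_rows --steps '[{"xyz": [0.12, 0.1, -0.8], "delta_rot": [0, 0.2, 0], "hand": -1}, {"xyz": [0, 0, -1], "delta_rot": [0, 0, 0], "hand": -1}, {"xyz": [0, 0, -0.8], "delta_rot": [0, 0, 0], "hand": -1}, {"xyz": [0, 0, 0], "delta_rot": [0, 0, 0], "hand": -1}]'

```text
clock: 26.72
position: [0.4856, 0.2019, 0.0272]
tool_rot: [2.997, 1.57, -2.749]
contact_force: [-0.1, -0.5, 0.3]
opening: 0.0003
```

```bash
python3 key.py -23 25
```

```text
pos [0.4856 0.2019 0.0272] shift cm [-0.04 -0.04 -0.22] rot [ 0.  -0.1 -0.1] ang 0.1 j [ 0.17  0.55  1.62 -0.    0.97 -1.94] op 0.0003 F [-0.1 -0.5  0.3] t 26.73
```

Request:
play_rows --steps '[{"xyz": [0, 0, -0.2], "delta_rot": [0, 0, 0], "hand": -1}, {"xyz": [0, 0, -0.1], "delta_rot": [0, 0, 0], "hand": -1}, {"xyz": [0, 0, -0.1], "delta_rot": [0, 0, 0], "hand": -1}]'

```text
clock: 27.1
position: [0.4859, 0.202, 0.0233]
tool_rot: [-2.919, 1.57, -2.382]
contact_force: [-1.2, -0.0, 1.9]
opening: 0.0003
```

Request:
play_rows --steps '[{"xyz": [0, 0, -0.1], "delta_rot": [0, 0, 0], "hand": -1}, {"xyz": [0, 0, -0.1], "delta_rot": [0, 0, 0], "hand": -1}]'

```text
clock: 27.35
position: [0.4859, 0.202, 0.0216]
tool_rot: [-1.466, 1.57, -0.928]
contact_force: [-1.8, -0.6, 3.5]
opening: 0.0006
```

Request:
play_rows --steps '[{"xyz": [0, 0, -0.1], "delta_rot": [0, 0, 0], "hand": -1}]'

```text
clock: 27.48
position: [0.4859, 0.202, 0.0208]
tool_rot: [-1.201, 1.57, -0.663]
contact_force: [-1.2, -0.8, 4.5]
opening: 0.0002
```

Request:
play_rows --steps '[{"xyz": [0, 0, -0.08], "delta_rot": [0, 0, 0], "hand": -1}]'

```text
clock: 27.6
position: [0.4859, 0.202, 0.0201]
tool_rot: [-1.009, 1.57, -0.472]
contact_force: [-2.0, -1.4, 5.4]
opening: 0.0008
```

Request:
play_rows --steps '[{"xyz": [0, 0, -0.08], "delta_rot": [0, 0, 0], "hand": -1}]'

```text
clock: 27.72
position: [0.4859, 0.202, 0.0194]
tool_rot: [-0.931, 1.57, -0.393]
contact_force: [-2.1, 0.1, 5.7]
opening: 0.0004
```

Request:
play_rows --steps '[{"xyz": [0, 0, -0.08], "delta_rot": [0, 0, 0], "hand": -1}]'

```text
clock: 27.85
position: [0.4859, 0.202, 0.0188]
tool_rot: [-0.856, 1.57, -0.319]
contact_force: [-2.3, -1.4, 6.0]
opening: 0.0005
```

Request:
play_rows --steps '[{"xyz": [0, 0, -0.07], "delta_rot": [0, 0, 0], "hand": -1}]'

```text
clock: 27.98
position: [0.486, 0.202, 0.0185]
tool_rot: [-0.781, 1.57, -0.243]
contact_force: [-3.5, -0.9, 11.7]
opening: 0.0005
```

Bottomed. Up, over to the square key.

Request:
play_rows --steps '[{"xyz": [0, 0, 0.5], "delta_rot": [0, 0, 0], "hand": -1}, {"xyz": [0, 0, 1], "delta_rot": [0, 0, 0], "hand": -1}, {"xyz": [0, 0, 0.8], "delta_rot": [0, 0, 0], "hand": -1}, {"xyz": [0.6, 0.3, 0.2], "delta_rot": [0, 0, 0], "hand": -1}, {"xyz": [0.8, 0.5, 0], "delta_rot": [0, 0, 0], "hand": -1}, {"xyz": [0.4, 0.2, 0], "delta_rot": [0, 0, 0], "hand": -1}, {"xyz": [0, 0, 0], "delta_rot": [0, 0, 0], "hand": -1}]'

```text
clock: 28.85
position: [0.5057, 0.2129, 0.0442]
tool_rot: [-0.578, 1.569, -0.04]
contact_force: [-0.3, 0.2, 0.2]
opening: 0.0007
```

```bash
python3 key.py 0 26; python3 snap.py wrist w17; python3 -c "
import cv2
cv2.imwrite('pics/c17.png',cv2.resize(cv2.imread('pics/w17.png')[100:300,150:400],(750,600)))"
```

```text
pos [0.5057 0.2129 0.0442] shift cm [-0.07  0.04 -1.82] rot [ 0.   0.1 -0.1] ang 0.1 j [ 0.18  0.56  1.54 -0.    1.05 -1.93] op 0.0007 F [-0.3  0.2  0.2] t 28.85
[0.5055 0.2128 0.0442] [ 0.001 -0.    -1.   ] [-0.512  0.859 -0.001] [ 0.183  0.555  1.539 -0.     1.047 -1.926] 28.9
```

View pics/c17.png

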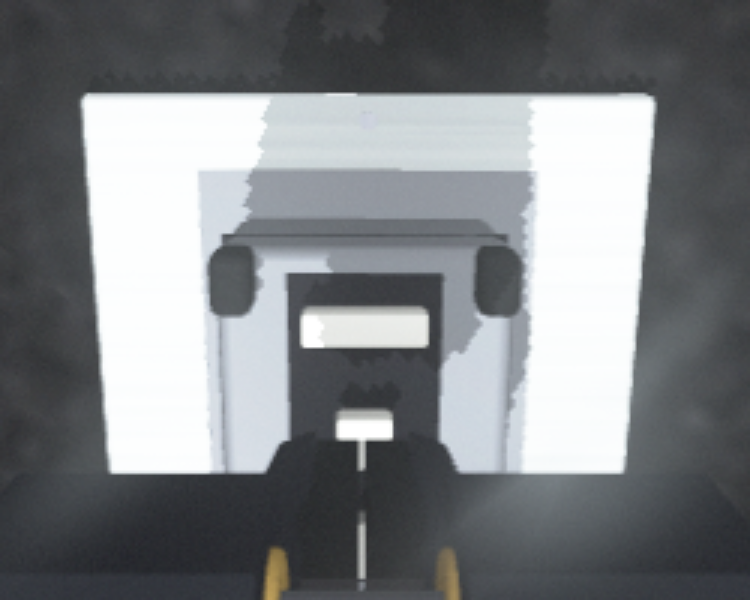

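Bar is back up and the tip is aligned over the square key.

Request:
play_rows --steps '[{"xyz": [-0.06, 0.04, -0.6], "delta_rot": [0, 0, 0], "hand": -1}, {"xyz": [0, 0, -0.8], "delta_rot": [0, 0, 0], "hand": -1}, {"xyz": [0, 0, -0.3], "delta_rot": [0, 0, 0], "hand": -1}, {"xyz": [0, 0, 0], "delta_rot": [0, 0, 0], "hand": -1}]'

```text
clock: 29.4
position: [0.504, 0.213, 0.0254]
tool_rot: [-3.101, 1.57, -2.563]
contact_force: [0.8, -0.3, 0.4]
opening: 0.0006
```

Request:
play_rows --steps '[{"xyz": [0, 0, -0.1], "delta_rot": [0, 0, 0], "hand": -1}, {"xyz": [0, 0, -0.1], "delta_rot": [0, 0, 0], "hand": -1}, {"xyz": [0, 0, -0.1], "delta_rot": [0, 0, 0], "hand": -1}]'

```text
clock: 29.78
position: [0.5042, 0.213, 0.0227]
tool_rot: [-2.182, 1.57, -1.644]
contact_force: [-1.0, -1.1, 2.7]
opening: 0.0007
```

Request:
play_rows --steps '[{"xyz": [0, 0, -0.1], "delta_rot": [0, 0, 0], "hand": -1}, {"xyz": [0, 0, -0.1], "delta_rot": [0, 0, 0], "hand": -1}]'

```text
clock: 30.02
position: [0.5042, 0.213, 0.021]
tool_rot: [-1.366, 1.57, -0.828]
contact_force: [-2.2, -0.0, 3.4]
opening: 0.0005
```

Request:
play_rows --steps '[{"xyz": [0, 0, -0.09], "delta_rot": [0, 0, 0], "hand": -1}]'

```text
clock: 30.15
position: [0.5042, 0.213, 0.0202]
tool_rot: [-1.075, 1.57, -0.538]
contact_force: [-1.3, -1.2, 5.2]
opening: 0.0003
```

Request:
play_rows --steps '[{"xyz": [0, 0, -0.08], "delta_rot": [0, 0, 0], "hand": -1}]'

```text
clock: 30.28
position: [0.5042, 0.213, 0.0195]
tool_rot: [-1.008, 1.57, -0.47]
contact_force: [-1.7, -0.6, 5.4]
opening: 0.0007
```

Request:
play_rows --steps '[{"xyz": [0, 0, -0.08], "delta_rot": [0, 0, 0], "hand": -1}]'

```text
clock: 30.4
position: [0.5043, 0.213, 0.0189]
tool_rot: [-0.88, 1.57, -0.342]
contact_force: [-1.8, 0.1, 5.2]
opening: 0.0005
```

Request:
play_rows --steps '[{"xyz": [0, 0, -0.08], "delta_rot": [0, 0, 0], "hand": -1}]'

```text
clock: 30.52
position: [0.5043, 0.213, 0.0185]
tool_rot: [-0.815, 1.57, -0.278]
contact_force: [-3.3, -0.9, 11.5]
opening: -0.0
```

Request:
play_rows --steps '[{"xyz": [0, 0, -0.05], "delta_rot": [0, 0, 0], "hand": -1}]'

```text
clock: 30.65
position: [0.5043, 0.213, 0.0185]
tool_rot: [-0.744, 1.569, -0.206]
contact_force: [-3.9, -1.5, 10.4]
opening: 0.0007
```

Request:
play_rows --steps '[{"xyz": [0, 0, 0.5], "delta_rot": [0, 0, 0], "hand": -1}, {"xyz": [0, 0, 1.5], "delta_rot": [0, 0, 0], "hand": -1}, {"xyz": [0, 0, 3], "delta_rot": [0, 0, 0], "hand": -1}, {"xyz": [0, 0, 4], "delta_rot": [0, 0, 0], "hand": -1}, {"xyz": [1, 0.6, 4], "delta_rot": [0, 0, 0], "hand": -1}, {"xyz": [1.5, 0.9, 3], "delta_rot": [0, 0, 0], "hand": -1}, {"xyz": [1, 0.6, 0], "delta_rot": [0, 0, 0], "hand": -1}, {"xyz": [0, 0, 0], "delta_rot": [0, 0, 0], "hand": -1}]'

```text
clock: 31.65
position: [0.5397, 0.2345, 0.1878]
tool_rot: [-0.388, 1.566, 0.15]
contact_force: [0.3, -0.3, -0.5]
opening: 0.0005
```

```bash
python3 snap.py wrist w18; python3 snap.py side s18; python3 snap.py top t18; python3 keys.py w18 240 300 120 260
```

```text
[0.5395 0.2344 0.1879] [ 0.005  0.001 -1.   ] [-0.512  0.859 -0.002] [ 0.209  0.462  1.231 -0.     1.444 -1.899] 31.7
[0.5392 0.2342 0.1876] [ 0.004  0.001 -1.   ] [-0.512  0.859 -0.002] [ 0.209  0.462  1.232 -0.     1.444 -1.899] 31.75
[0.539  0.2341 0.1873] [ 0.003  0.    -1.   ] [-0.512  0.859 -0.001] [ 0.209  0.462  1.233 -0.     1.443 -1.899] 31.8
[269.9 131. ] [258, 128, 25, 7, 174] [0.4856 0.2016 0.051 ] 0.051
[269.5 155. ] [264, 150, 12, 11, 129] [0.5057 0.2131 0.051 ] 0.0511
[269.8 177.4] [264, 171, 13, 13, 129] [0.525  0.2249 0.051 ] 0.0511
case ((519.5440673828125, 221.96493530273438), (42.670066833496094, 58.013484954833984), 30.8597412109375)
plate ((532.0863037109375, 229.68067932128906), (64.89197540283203, 130.22647094726562), 30.812103271484375)
```

View pics/w18.png

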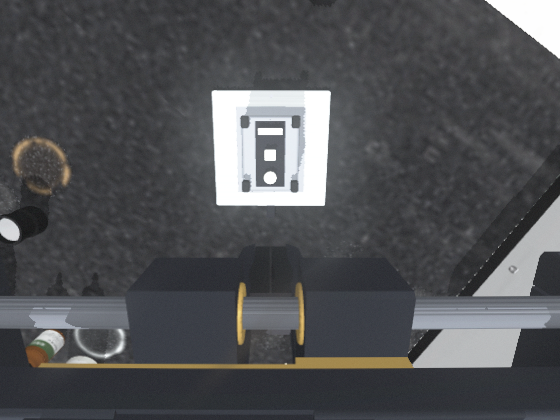

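View pics/s18.png

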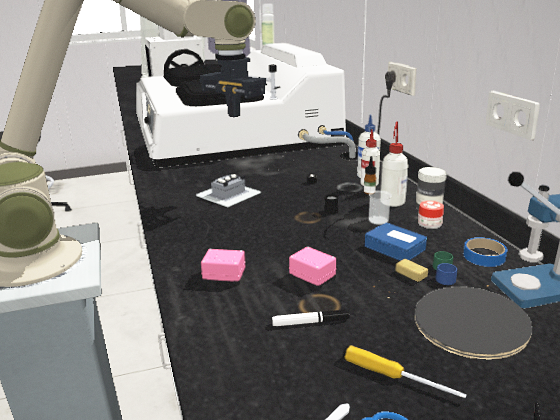

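```bash
python3 -c "
from plant import *
print(sign_off())"
```

```text
the job is handed in; nothing more can be done
None
```

I turned the hand control over in two held quarter turns, standing it on its plain end in between. It now lies keys-up on the charging plate. I then pressed round, bar and square in that order, and handed in at about 31.8 s of the 69 s.

**Placing:** the wrist camera put the control's centre about 1 mm from the plate's centre, with its axes aligned to the plate within about 0.2°. The top and wrist cameras put the plate's own centre about 2 mm apart in x, so that figure is no better than about 2 mm.

**Keys:** each one was pressed to its stop, peaking at about 10–12 N in the readings against the 25 N limit. The square key was last. Afterwards all three key faces measured at z = 0.051 m, which is fully up, and the arm was clear of everything.

**Bystanders:** the side view showed the pink look-alikes and the other things where they were at the start.

**Checks that disagreed:**
- **Finger length:** the ends of the fingers sit about 27 mm short of the reported TCP, by the side camera's depth and by where the keys made contact. My grips were therefore nearer the fingertips than planned, but they held. I pressed the keys by stepping down and watching the force instead of trusting the reported height.
- **First tilt:** the first 45° approach ran joint 4 up to its lower range limit (-1.418 against -1.42 rad). I changed to a 35° tilt before gripping.

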